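# Load the bottle rocker and latch its bail

## Task

Get the reagent bottles mixing: throw the rocker's retaining bail back, away from the robot, until it clicks into its open stop, then take every bottle from the tray and lay it on its side, each in a cradle of its own, lengthwise and centred in it, without ramming it against the rocker. When all are lying in place swing the bail back down over them until it clicks shut, then press the green start button fully in and let go; leave the red timer and the blue cap where they are.

Things in the scene. Friction and masses are not known exactly. Their poses are not given: they have to be found in the camera images.
- bail (a joint): Retaining bail: steel hoop hinged along the rocker's far side. 0 rad = down over the cradles, shut; 1.95 = thrown back away from the robot, open (35 degrees past upright). Stays where left. A sprung nose makes a detent at each end: the last 0.36 rad takes 4 to 6 N at the bar (elsewhere 1 to 2 N), and within 0.17 rad of the end it is drawn home to the stop.
- bail_grip (a point): Middle of the bail's crossbar, in an orange sleeve 16 mm thick and 80 mm long, lying along the row of cradles (y axis); the bare bar, 8 mm thick, runs on to 150 mm either side, where arms lead to the hinge, 67 mm away. Shut, it lies 32 mm above the middles of the lying bottles' axes.
- bail_hinge (a point): Middle of the bail's hinge line, fixed to the rocker: 65 mm beyond the cradle points (along x) and 16 mm above them; axes as the cradles'. With the bail at q rad the crossbar lies, from this point, at x = -67 mm * cos(q + 0.24) and z = +67 mm * sin(q + 0.24). Grey discs 94 mm across and 12 mm thick flank the hinge, 162 mm either side (y).
- start (a joint): Travel of the rocker's green start button, m: 0 = out, 0.006 = fully pressed, at 5 N; it springs back.
- start_top (a point): Centre of the top face of the green start button, 28 mm across, on a black collar, on the grey console along the rocker's robot side; pressed straight down. The console's top is 18 mm lower than this point.
- tray: Grey bottle tray, 210 x 210 mm, 25 mm tall, fixed; origin under its centre. Four square wells, 50 mm wide and 20 mm deep, at (+-55, +-55) mm along its x and y axes; each holds at most one bottle, loosely.
- timer: Bystander, not to be disturbed: loose red bench timer, 50 x 70 mm, 22 mm tall, lying beyond the rocker; origin under its centre.
- blue_cap: Bystander, not to be disturbed: loose blue cap, 32 mm across, 20 mm tall, lying on the bench; origin under its centre.
- cradle0 (a point): Cradle 0 of a row of four, 66 mm apart: blue V trough, 52 mm long, 35 wide, open-ended. Point: where the middle of a lying bottle's axis belongs, 34 mm above the rocker's flat deck; x along the cradle, away from the robot; y along the row. The trough is no wider than a bottle, so fingers can straddle both; dividers, tops 4 mm above the point, stand between cradles only 33 to 39 mm before and beyond it.
- cradle1 (a point): Cradle 1 of a row of four, 66 mm apart: blue V trough, 52 mm long, 35 wide, open-ended. Point: where the middle of a lying bottle's axis belongs, 34 mm above the rocker's flat deck; x along the cradle, away from the robot; y along the row. The trough is no wider than a bottle, so fingers can straddle both; dividers, tops 4 mm above the point, stand between cradles only 33 to 39 mm before and beyond it.
- cradle2 (a point): Cradle 2 of a row of four, 66 mm apart: blue V trough, 52 mm long, 35 wide, open-ended. Point: where the middle of a lying bottle's axis belongs, 34 mm above the rocker's flat deck; x along the cradle, away from the robot; y along the row. The trough is no wider than a bottle, so fingers can straddle both; dividers, tops 4 mm above the point, stand between cradles only 33 to 39 mm before and beyond it.
- cradle3 (a point): Cradle 3 of a row of four, 66 mm apart: blue V trough, 52 mm long, 35 wide, open-ended. Point: where the middle of a lying bottle's axis belongs, 34 mm above the rocker's flat deck; x along the cradle, away from the robot; y along the row. The trough is no wider than a bottle, so fingers can straddle both; dividers, tops 4 mm above the point, stand between cradles only 33 to 39 mm before and beyond it.
- bottle0_mid (a point): A reagent bottle: hard white body 36 mm across, 70 mm tall, with paper label, and red cap 26 mm across, 18 mm tall (88 mm overall), about 80 g. Point on its axis half-way along, 44 mm from either end; z axis from foot to cap. Stands in a well of the tray at the start; may be absent (None).
- bottle1_mid (a point): A reagent bottle: hard white body 36 mm across, 70 mm tall, with paper label, and yellow cap 26 mm across, 18 mm tall (88 mm overall), about 80 g. Point on its axis half-way along, 44 mm from either end; z axis from foot to cap. Stands in a well of the tray at the start; may be absent (None).
- bottle2_mid (a point): A reagent bottle: hard white body 36 mm across, 70 mm tall, with paper label, and red cap 26 mm across, 18 mm tall (88 mm overall), about 80 g. Point on its axis half-way along, 44 mm from either end; z axis from foot to cap. Stands in a well of the tray at the start; may be absent (None).
- bottle3_mid (a point): A reagent bottle: hard white body 36 mm across, 70 mm tall, with paper label, and yellow cap 26 mm across, 18 mm tall (88 mm overall), about 80 g. Point on its axis half-way along, 44 mm from either end; z axis from foot to cap. Stands in a well of the tray at the start; may be absent (None).
Mind the look-alikes: they are no part of the job. What is shaped like the part that bears bottle0_mid but purple is not meant. What is shaped like the part that bears bottle1_mid but orange is not meant.

How it is judged (in metres and radians):
On the way, in this order (a step that is already met when the one before it is completed fails the run):
1. the bail is thrown fully open, seated in its open stop (value of joint bail above 1.88 rad), for 0.2 s.
2. with the bail open, every bottle lies released in a cradle of its own (value of joint bail above 1.88 rad and ((y of bottle0_mid in the frame of cradle0 between -0.006 and 0.006 m and z of bottle0_mid in the frame of cradle0 between -0.005 and 0.005 m and x of bottle0_mid in the frame of cradle0 between -0.016 and 0.016 m) or (y of bottle0_mid in the frame of cradle1 between -0.006 and 0.006 m and z of bottle0_mid in the frame of cradle1 between -0.005 and 0.005 m and x of bottle0_mid in the frame of cradle1 between -0.016 and 0.016 m) or (y of bottle0_mid in the frame of cradle2 between -0.006 and 0.006 m and z of bottle0_mid in the frame of cradle2 between -0.005 and 0.005 m and x of bottle0_mid in the frame of cradle2 between -0.016 and 0.016 m) or (y of bottle0_mid in the frame of cradle3 between -0.006 and 0.006 m and z of bottle0_mid in the frame of cradle3 between -0.005 and 0.005 m and x of bottle0_mid in the frame of cradle3 between -0.016 and 0.016 m)) and angle between the z axis of each of bottle0_mid, bottle1_mid, bottle2_mid, bottle3_mid and the x axis of cradle0, either way round below 0.15 rad and ((y of bottle1_mid in the frame of cradle0 between -0.006 and 0.006 m and z of bottle1_mid in the frame of cradle0 between -0.005 and 0.005 m and x of bottle1_mid in the frame of cradle0 between -0.016 and 0.016 m) or (y of bottle1_mid in the frame of cradle1 between -0.006 and 0.006 m and z of bottle1_mid in the frame of cradle1 between -0.005 and 0.005 m and x of bottle1_mid in the frame of cradle1 between -0.016 and 0.016 m) or (y of bottle1_mid in the frame of cradle2 between -0.006 and 0.006 m and z of bottle1_mid in the frame of cradle2 between -0.005 and 0.005 m and x of bottle1_mid in the frame of cradle2 between -0.016 and 0.016 m) or (y of bottle1_mid in the frame of cradle3 between -0.006 and 0.006 m and z of bottle1_mid in the frame of cradle3 between -0.005 and 0.005 m and x of bottle1_mid in the frame of cradle3 between -0.016 and 0.016 m)) and ((y of bottle2_mid in the frame of cradle0 between -0.006 and 0.006 m and z of bottle2_mid in the frame of cradle0 between -0.005 and 0.005 m and x of bottle2_mid in the frame of cradle0 between -0.016 and 0.016 m) or (y of bottle2_mid in the frame of cradle1 between -0.006 and 0.006 m and z of bottle2_mid in the frame of cradle1 between -0.005 and 0.005 m and x of bottle2_mid in the frame of cradle1 between -0.016 and 0.016 m) or (y of bottle2_mid in the frame of cradle2 between -0.006 and 0.006 m and z of bottle2_mid in the frame of cradle2 between -0.005 and 0.005 m and x of bottle2_mid in the frame of cradle2 between -0.016 and 0.016 m) or (y of bottle2_mid in the frame of cradle3 between -0.006 and 0.006 m and z of bottle2_mid in the frame of cradle3 between -0.005 and 0.005 m and x of bottle2_mid in the frame of cradle3 between -0.016 and 0.016 m)) and ((y of bottle3_mid in the frame of cradle0 between -0.006 and 0.006 m and z of bottle3_mid in the frame of cradle0 between -0.005 and 0.005 m and x of bottle3_mid in the frame of cradle0 between -0.016 and 0.016 m) or (y of bottle3_mid in the frame of cradle1 between -0.006 and 0.006 m and z of bottle3_mid in the frame of cradle1 between -0.005 and 0.005 m and x of bottle3_mid in the frame of cradle1 between -0.016 and 0.016 m) or (y of bottle3_mid in the frame of cradle2 between -0.006 and 0.006 m and z of bottle3_mid in the frame of cradle2 between -0.005 and 0.005 m and x of bottle3_mid in the frame of cradle2 between -0.016 and 0.016 m) or (y of bottle3_mid in the frame of cradle3 between -0.006 and 0.006 m and z of bottle3_mid in the frame of cradle3 between -0.005 and 0.005 m and x of bottle3_mid in the frame of cradle3 between -0.016 and 0.016 m)) and linear speed of each of bottle0, bottle1, bottle2, bottle3 below 0.02 m/s and contact force between each of bottle0, bottle1, bottle2, bottle3 and the fingers below 0.2 N), for 0.2 s.
3. the bail is swung down and seated in its shut stop over the bottles (value of joint bail below 0.06 rad and ((y of bottle0_mid in the frame of cradle0 between -0.006 and 0.006 m and z of bottle0_mid in the frame of cradle0 between -0.005 and 0.005 m and x of bottle0_mid in the frame of cradle0 between -0.016 and 0.016 m) or (y of bottle0_mid in the frame of cradle1 between -0.006 and 0.006 m and z of bottle0_mid in the frame of cradle1 between -0.005 and 0.005 m and x of bottle0_mid in the frame of cradle1 between -0.016 and 0.016 m) or (y of bottle0_mid in the frame of cradle2 between -0.006 and 0.006 m and z of bottle0_mid in the frame of cradle2 between -0.005 and 0.005 m and x of bottle0_mid in the frame of cradle2 between -0.016 and 0.016 m) or (y of bottle0_mid in the frame of cradle3 between -0.006 and 0.006 m and z of bottle0_mid in the frame of cradle3 between -0.005 and 0.005 m and x of bottle0_mid in the frame of cradle3 between -0.016 and 0.016 m)) and angle between the z axis of each of bottle0_mid, bottle1_mid, bottle2_mid, bottle3_mid and the x axis of cradle0, either way round below 0.15 rad and ((y of bottle1_mid in the frame of cradle0 between -0.006 and 0.006 m and z of bottle1_mid in the frame of cradle0 between -0.005 and 0.005 m and x of bottle1_mid in the frame of cradle0 between -0.016 and 0.016 m) or (y of bottle1_mid in the frame of cradle1 between -0.006 and 0.006 m and z of bottle1_mid in the frame of cradle1 between -0.005 and 0.005 m and x of bottle1_mid in the frame of cradle1 between -0.016 and 0.016 m) or (y of bottle1_mid in the frame of cradle2 between -0.006 and 0.006 m and z of bottle1_mid in the frame of cradle2 between -0.005 and 0.005 m and x of bottle1_mid in the frame of cradle2 between -0.016 and 0.016 m) or (y of bottle1_mid in the frame of cradle3 between -0.006 and 0.006 m and z of bottle1_mid in the frame of cradle3 between -0.005 and 0.005 m and x of bottle1_mid in the frame of cradle3 between -0.016 and 0.016 m)) and ((y of bottle2_mid in the frame of cradle0 between -0.006 and 0.006 m and z of bottle2_mid in the frame of cradle0 between -0.005 and 0.005 m and x of bottle2_mid in the frame of cradle0 between -0.016 and 0.016 m) or (y of bottle2_mid in the frame of cradle1 between -0.006 and 0.006 m and z of bottle2_mid in the frame of cradle1 between -0.005 and 0.005 m and x of bottle2_mid in the frame of cradle1 between -0.016 and 0.016 m) or (y of bottle2_mid in the frame of cradle2 between -0.006 and 0.006 m and z of bottle2_mid in the frame of cradle2 between -0.005 and 0.005 m and x of bottle2_mid in the frame of cradle2 between -0.016 and 0.016 m) or (y of bottle2_mid in the frame of cradle3 between -0.006 and 0.006 m and z of bottle2_mid in the frame of cradle3 between -0.005 and 0.005 m and x of bottle2_mid in the frame of cradle3 between -0.016 and 0.016 m)) and ((y of bottle3_mid in the frame of cradle0 between -0.006 and 0.006 m and z of bottle3_mid in the frame of cradle0 between -0.005 and 0.005 m and x of bottle3_mid in the frame of cradle0 between -0.016 and 0.016 m) or (y of bottle3_mid in the frame of cradle1 between -0.006 and 0.006 m and z of bottle3_mid in the frame of cradle1 between -0.005 and 0.005 m and x of bottle3_mid in the frame of cradle1 between -0.016 and 0.016 m) or (y of bottle3_mid in the frame of cradle2 between -0.006 and 0.006 m and z of bottle3_mid in the frame of cradle2 between -0.005 and 0.005 m and x of bottle3_mid in the frame of cradle2 between -0.016 and 0.016 m) or (y of bottle3_mid in the frame of cradle3 between -0.006 and 0.006 m and z of bottle3_mid in the frame of cradle3 between -0.005 and 0.005 m and x of bottle3_mid in the frame of cradle3 between -0.016 and 0.016 m))), for 0.2 s.
4. the start button is pressed fully in, with the bail latched (value of joint start above 0.0048 m and value of joint bail below 0.06 rad), for 0.05 s.
At the end, for the whole second after the job is handed in: Every bottle present lies at rest in a cradle (its middle within 16 mm lengthwise, 6 mm sideways and 5 mm in height of the cradle point, its axis within 0.15 rad of the cradle's), the bail is in its shut stop (below 0.06 rad) and the start button is out again (below 2 mm) (all of step 3 and linear speed of each of bottle0, bottle1, bottle2, bottle3 below 0.02 m/s and value of joint start below 0.002 m); the robot touches nothing.
It fails at once if the red timer is disturbed (moved more than 30 mm) (distance of timer from where it was at the start of the episode above 0.03 m).
It fails at once if the blue cap is disturbed (moved more than 30 mm) (distance of blue_cap from where it was at the start of the episode above 0.03 m).
It fails at once if a bottle in the fingers is rammed against the rocker with more than 25 N ((contact force between bottle0 and rocker above 25 N and contact force between bottle0 and the fingers above 2 N) or (contact force between bottle1 and rocker above 25 N and contact force between bottle1 and the fingers above 2 N) or (contact force between bottle2 and rocker above 25 N and contact force between bottle2 and the fingers above 2 N) or (contact force between bottle3 and rocker above 25 N and contact force between bottle3 and the fingers above 2 N)).
Of bottle0, bottle1, bottle2, bottle3 only 3 to 4 are there at a start; the rules pass over those that are not, and their reading is None.
Once in a run the grip may slacken for a moment while it holds something.
It also fails if it takes over 210 s, if anything falls off the work surface, if the arm or the gripper's body presses on something with over 40 N, if the wrist force passes 120 N, or if a joint passes its speed limit or range.

## Robot

A 6-joint arm with a two-finger parallel gripper is mounted at the origin on the work surface. World frame = base frame: x ahead of the robot, y to its left, z up, the work surface at z = 0. Lengths are in mm, angles in rad, forces in N, time in s.
With the tool pointing down it reaches from about 250 to 775 mm from the base axis. Payload 4 kg.
Tool frame: the origin (TCP) lies at the very end of the fingers, on their centre line; the grasp point (between the pads) lies 19 mm behind it (env.grip_depth is the distance from the TCP to the grasp point, in mm); z points along the fingers, y is the line along which they close (so a half turn about z gives the same grasp; the last joint's range is limited). The gripper opens to 85 mm and grips with 20 to 120 N. Pads are 22 mm wide; open, the fingers measure 114 mm over their backs; the gripper's body (76 mm by 85 mm) begins 54 mm behind the grasp point. The pads swing forward as they close: fully open they stand 13 mm farther back than shut.
Start: joints at [1.015, 0.087, 1.371, -0, 1.684, -0.103], TCP at [240.628, 494.587, 231.341] pointing down, gripper open.
Joint ranges: [-3.1, 3.1], [-0.76, 2.03], [0.27, 2.55], [-1.08, 4.22], [0.17, 2.65], [-2.57, 2.57]. Speed limits (rad/s): [2.79, 2.79, 3.14, 3.14, 3.14, 3.14].

## Interface

Orientations are given as a rotation vector (axis times angle).
In Python, from bench import env, imaging, workorder, models gives the robot as it stands.
- The arm moves only by the tool drive_tool, never from a script. Its argument "steps" is a list of rows, each an object of numbers: "dx", "dy", "dz": the shift along the tool's x, y, z in m; "spin": the turn about the tool's z in rad. A call has 1 to 12 rows; each row shifts and turns the commanded pose from where the row before left it, along the tool's axes as they then stand; what a row does not reach is not made up. A row lasts 1/12 s, in which the tool goes at most 41.7 mm and 7.16 degrees, less where a joint would pass 70% of its speed; a pose out of reach is approached as far as the arm can. A call with a gripper value outside its range is refused whole. "fingers" is the finger opening in m, from 0 to 0.0854, set as the call begins (left out, the last holds). The fingers move at their own pace and stop on an object; the grip force is fixed at half the most. Time passes only in rows, so rows that do not move let the fingers close. It gives the time, the measured TCP pose, the force, the opening and the grip force at its end, in the units of the state.
- env.state(): the state, without advancing time (a new reading comes with each control period).
- imaging.grab_frame(name): name is "scene" or "top"; returns a dict with "pixels" (400x640x3 uint8, red, green, blue), "camera_matrix" (3x3 intrinsics, pixels), "k1" (the pictures are not rectified: a ray, as slopes to the right and down, at radius r is drawn at 1 + k1 r^2 times it, then the intrinsics apply), "R" (3x3) and "t" (3): a world point X has camera coordinates R X + t. Camera axes: x right, y down, z forward; pixel columns grow to the right and rows downward; lengths in mm; the calibration is good to about 2 mm. A picture is of the moment at which its call begins. There is no depth.
- workorder.hand_in(): hands the job in; it is judged then, once.
Trained networks look in the newest picture that a camera, given by its name, has taken for a name from the list of things; names that differ only in an ending like _2 or _b are one class to them, and where a whole thing is asked for, a point or a joint stands for the part that bears it (a point fixed in the world has none). Each returns a list of dicts, best first, with "p" (0 to 1); they miss things now and then, are a little off and sometimes report something else, mostly with a low value. They report only what shows in the picture. A call takes as long as a camera call. They do not tell look-alikes from the thing itself.
- models.trace(query, camera): "region" (400x640 bool, what is visible of it) and "box" ([left, top, right, bottom] in pixels, round what is visible of it).
The state is a dict: "t": time; "q": joint angles; "qvel": joint speeds; "tau": joint torques, N m; "tcp_pos": TCP position; "eef_rot": TCP orientation; "force": force on the tool from outside, world axes, zero at the start; "ft_torque": the same for the moment, N m; "gripper_width": finger opening in mm; "grip_force": force on a finger pad.
Only numpy, scipy, OpenCV 4.12 (cv2) and the standard library are available. Lean on these libraries where they do the work, as an engineer would, in place of code of your own. Each camera call takes 0.05 s, during which the arm holds its last target. There are 200 camera calls.

## Working session

There is one attempt and no reset: what is moved stays moved. The work goes in short steps, Python scripts to look and compute and a tool call to move; the robot and the scene stay as the last step left them, time stands still between calls to the robot, and variables do not carry over. Pictures are saved under pics/ and viewed, at most 14 in all, crops included, and the job is handed in when it is done.

Besides the shell and the picture viewer there is one more tool, called after "Emit:" as name(argument=value, ...), one argument or row to a line, values as JSON. drive_tool: Moves the arm, as the interface text tells. Its arguments: {"type":"object","properties":{"steps":{"type":"array","items":{"type":"object","properties":{"dx":{"type":"number"},"dy":{"type":"number"},"dz":{"type":"number"},"spin":{"type":"number"}}}},"fingers":{"type":"number"}},"required":["steps"]}

```bash
mkdir -p pics; ls
cat > h.py <<'E'
import numpy as np, cv2
from bench import env, imaging, workorder, models
def grab(n, fn=None):
    f=imaging.grab_frame(n)
    if fn: cv2.imwrite('pics/'+fn, cv2.cvtColor(f['pixels'],cv2.COLOR_RGB2BGR))
    return f
def ray(f,u,v):
    K=np.array(f['camera_matrix']);d=np.array([(u-K[0,2])/K[0,0],(v-K[1,2])/K[1,1]]);p=d.copy()
    for _ in range(20): p=d/(1+f['k1']*(p@p))
    R=np.array(f['R']);t=np.array(f['t'])
    return -R.T@t, R.T@np.array([p[0],p[1],1])
def atz(f,u,v,z):
    o,d=ray(f,u,v); return o+d*(z-o[2])/d[2]
def proj(f,X):
    c=np.array(f['R'])@np.array(X,float)+np.array(f['t']);p=c[:2]/c[2];p=p*(1+f['k1']*(p@p))
    K=np.array(f['camera_matrix']);return np.array([K[0,0]*p[0]+K[0,2],K[1,1]*p[1]+K[1,2]])
def tri(f1,p1,f2,p2):
    o1,d1=ray(f1,*p1);o2,d2=ray(f2,*p2);A=np.stack([d1,-d2],1)
    s=np.linalg.lstsq(A,o2-o1,rcond=None)[0];a=o1+s[0]*d1;b=o2+s[1]*d2
    return (a+b)/2,np.linalg.norm(a-b)
E
python3 - <<'E'
from h import *
fs={n:grab(n,n+'0.png') for n in('scene','top')}
for n,f in fs.items():
    print(n,np.array(f['camera_matrix']).round(1).tolist(),f['k1'],(-np.array(f['R']).T@np.array(f['t'])).round(0))
    for q in ['bottle0_mid','bottle1_mid','tray','start_top','bail_grip','bail','timer','blue_cap','cradle0']:
        try:
            for r in models.trace(q,n)[:5]:
                ys,xs=np.nonzero(r['region']); print(q,round(r['p'],2),np.round(r['box'],0).tolist(),xs.mean().round(1),ys.mean().round(1))
        except Exception as e: print(q,e)
s=env.state();print({k:np.round(v,3).tolist() for k,v in s.items()})
E
```

```text
pics
scene [[460.3, 0.0, 314.6], [0.0, 460.3, 206.5], [0.0, 0.0, 1.0]] -0.09526992410032475 [1327. -213.  783.]
bottle0_mid 0.92 [316.0, 161.0, 329.0, 192.0] 322.0 175.0
bottle0_mid 0.72 [349.0, 177.0, 366.0, 209.0] 358.5 195.4
bottle1_mid 0.91 [425.0, 159.0, 442.0, 186.0] 432.3 173.5
bottle1_mid 0.73 [389.0, 178.0, 406.0, 209.0] 399.2 194.0
tray 0.6 [337.0, 190.0, 432.0, 254.0] 382.5 224.7
start_top 0.38 [258.0, 216.0, 266.0, 218.0] 260.6 218.5
bail_grip 0.58 [135.0, 218.0, 292.0, 275.0] 211.0 235.5
bail 0.64 [141.0, 220.0, 296.0, 276.0] 211.6 236.1
timer 0.69 [219.0, 310.0, 258.0, 342.0] 238.2 328.0
cradle0 0.85 [132.0, 217.0, 302.0, 306.0] 216.0 261.9
top [[512.4, 0.0, 321.8], [0.0, 512.4, 198.8], [0.0, 0.0, 1.0]] -0.08717672723192606 [ 299.   37. 1406.]
bottle0_mid 0.72 [253.0, 222.0, 271.0, 235.0] 261.3 229.8
bottle0_mid 0.58 [227.0, 167.0, 246.0, 183.0] 235.8 175.7
bottle0_mid 0.53 [272.0, 272.0, 289.0, 287.0] 279.1 278.9
bottle1_mid 0.68 [163.0, 231.0, 181.0, 251.0] 171.9 238.6
bottle1_mid 0.53 [218.0, 210.0, 235.0, 226.0] 224.3 216.7
tray 0.58 [199.0, 158.0, 298.0, 252.0] 250.0 204.8
bail_grip 0.55 [356.0, 159.0, 473.0, 181.0] 416.2 171.8
bail 0.68 [351.0, 159.0, 476.0, 178.0] 416.6 172.0
timer 0.9 [392.0, 128.0, 415.0, 145.0] 402.1 136.1
timer 0.16 [340.0, 141.0, 480.0, 246.0] 405.4 199.0
blue_cap 0.61 [325.0, 141.0, 336.0, 152.0] 330.4 145.5
cradle0 0.97 [337.0, 141.0, 479.0, 244.0] 405.2 199.1
{'t': 1.0, 'q': [1.015, 0.087, 1.371, -0.0, 1.684, -0.103], 'qvel': [-0.0, -0.001, -0.003, 0.001, -0.002, 0.002], 'tau': [-0.001, -35.174, -31.347, -0.0, 0.001, -0.0], 'tcp_pos': [240.622, 494.598, 231.355], 'eef_rot': [0.705, 3.061, 0.0], 'force': [-0.804, -0.019, 0.892], 'ft_torque': [0.005, 0.007, 0.026], 'grip_force': 0.0, 'gripper_width': 85.437}
```

View pics/scene0.png

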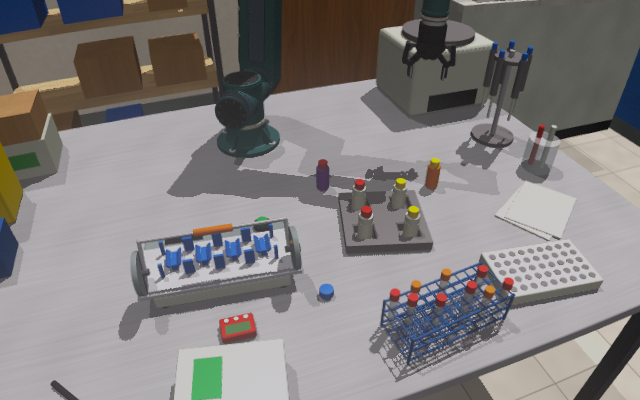

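View pics/top0.png

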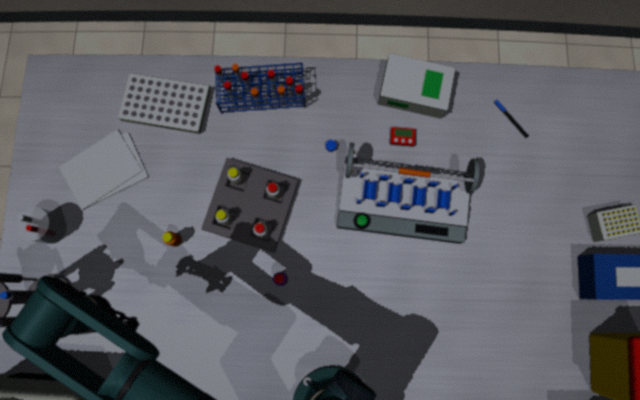

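The pictures show four bottles in the tray. In top view the yellow caps are at (235,173) and (221,215), and the red caps at (272,188) and (260,229). The look-alikes stand outside the tray: purple (280,279) and orange (172,238). The rocker is at (405,199) with its sleeve at (415,172) and the green button at (362,221). The timer is at (402,136) and the blue cap at (331,146).

Run:
```python
from h import *
fs={n:grab(n) for n in('scene','top')}
def blobs(f,lo,hi,box,mn=8):
    hsv=cv2.cvtColor(f['pixels'],cv2.COLOR_RGB2HSV); m=cv2.inRange(hsv,np.array(lo),np.array(hi))
    M=np.zeros_like(m);l,t,r,b=box;M[t:b,l:r]=m[t:b,l:r]
    n,lab,st,c=cv2.connectedComponentsWithStats(M)
    return [(c[i].round(1).tolist(),int(st[i,4])) for i in range(1,n) if st[i,4]>=mn]
R=dict(scene=dict(tray=(335,170,440,255),rock=(120,205,310,310)),top=dict(tray=(195,150,305,255),rock=(330,135,490,250)))
for n,f in fs.items():
    print(n)
    print(' red',blobs(f,(0,140,80),(6,255,255),R[n]['tray']),blobs(f,(172,140,80),(180,255,255),R[n]['tray']))
    print(' yel',blobs(f,(22,140,80),(34,255,255),R[n]['tray']))
    print(' ora',blobs(f,(5,150,80),(18,255,255),R[n]['rock']))
    print(' grn',blobs(f,(50,120,30),(85,255,255),R[n]['rock']))
    print(' blu',blobs(f,(100,120,40),(125,255,255),R[n]['rock'],25))
P=cv2.cvtColor(fs['scene']['pixels'],cv2.COLOR_RGB2BGR)
a=cv2.resize(P[200:320,120:310],None,fx=4,fy=4,interpolation=cv2.INTER_CUBIC)
cv2.imwrite('pics/s_rock.png',a)
P=cv2.cvtColor(fs['top']['pixels'],cv2.COLOR_RGB2BGR)
cv2.imwrite('pics/t_both.png',np.vstack([cv2.resize(P[130:255,330:490],None,fx=4,fy=4,interpolation=cv2.INTER_CUBIC)]))
```

```text
scene
 red [([359.4, 181.6], 45), ([365.9, 209.0], 58)] []
 yel [([400.2, 182.5], 79), ([413.2, 211.0], 96)]
 ora [([212.5, 228.5], 182)]
 grn [([261.4, 218.4], 30)]
 blu [([262.0, 243.3], 207), ([186.2, 237.5], 26), ([232.8, 248.2], 215), ([202.9, 253.0], 222), ([172.9, 257.9], 226)]
top
 red [([272.1, 186.9], 67), ([259.0, 227.3], 67)] []
 yel [([232.6, 171.9], 74), ([220.5, 214.1], 72)]
 ora [([398.0, 135.8], 9), ([414.0, 171.9], 168)]
 grn [([361.5, 219.9], 117)]
 blu [([332.6, 144.9], 65), ([383.5, 177.4], 33), ([408.3, 180.5], 34), ([369.6, 189.7], 228), ([394.3, 192.7], 226), ([432.6, 183.5], 35), ([418.8, 196.0], 222), ([443.1, 199.0], 217), ([380.9, 203.5], 33), ([405.6, 206.6], 33), ([430.6, 209.8], 36)]
```

View pics/s_rock.png

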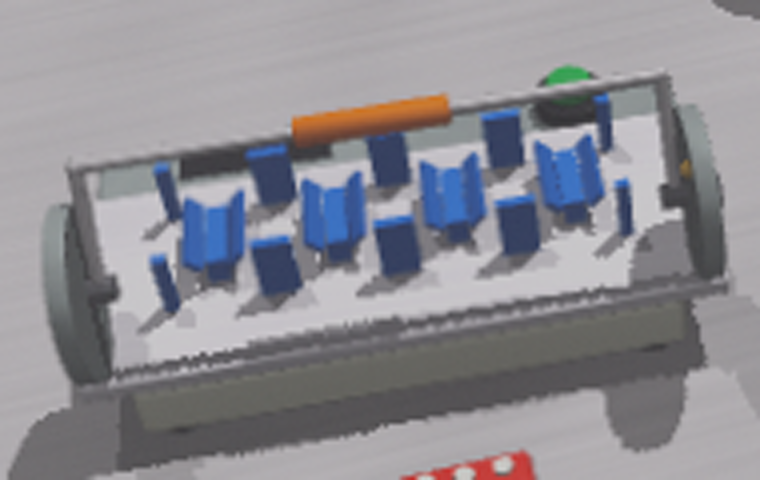

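View pics/t_both.png

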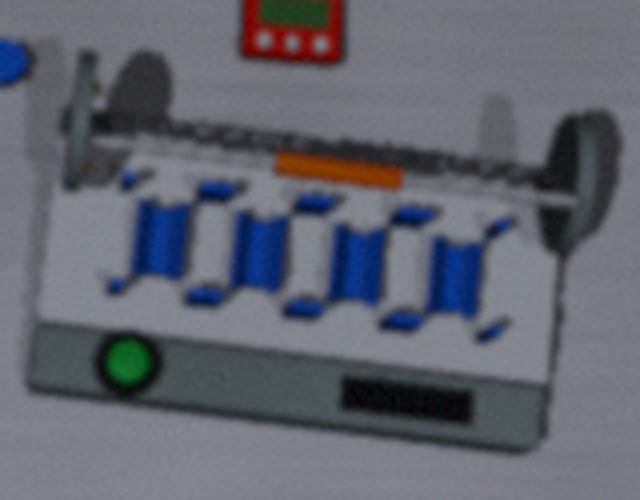

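The crops show the bail standing part-way up, about upright. The sleeve is at top (414,172) and scene (212,228), with the four V troughs in front of it.

Run:
```python
from h import *
s=grab('scene');t=grab('top')
P={'redA':((359.4,181.6),(259,227.3)),'redB':((365.9,209),(272.1,186.9)),'yelA':((400.2,182.5),(220.5,214.1)),'yelB':((413.2,211),(232.6,171.9)),
'sleeve':((212.5,228.5),(414,171.9)),'btn':((261.4,218.4),(361.5,219.9)),
'cL':((262,243.3),(369.6,189.7)),'c':((232.8,248.2),(394.3,192.7)),'c_':((202.9,253),(418.8,196)),'cR':((172.9,257.9),(443.1,199))}
for k,(a,b) in P.items():
    X,e=tri(s,a,t,b); print(k,X.round(1),round(e,1))
C=[tri(s,*[P[k][0]],t,P[k][1])[0] for k in('cR','c_','c','cL')]
print(np.degrees(np.arctan2((C[3]-C[0])[1],(C[3]-C[0])[0])),np.linalg.norm(C[3]-C[0])/3)
for k in ('redA','redB','yelA','yelB'): print(k,atz(t,*P[k][1],93).round(1))
for uv in ((227.5,158),(298.5,180.5),(276,250),(203,232)): print('tray corner',atz(t,*uv,25).round(0))
for X in ([0,0,0],): pass
```

```text
redA [458.1 198.5  93.8] 1.4
redB [565.2 169.1  93.7] 1.2
yelA [490.2 300.4  88.1] 0.7
yelB [603.9 275.7  88. ] 0.5
sleeve [ 597.8 -189.3  166.5] 1.3
btn [487.4 -67.7  70.3] 0.7
cL [569.7 -87.7  67.9] 2.4
c [ 563.2 -153.6   67.9] 2.6
c_ [ 556.  -219.6   67.6] 1.9
cR [ 549.5 -285.1   67.7] 1.4
84.17036012294976 66.15806271878346
redA [457.9 197.9  93. ]
redB [565.1 168.6  93. ]
yelA [489.6 299.7  93. ]
yelB [602.7 274.6  93. ]
tray corner [658. 303.  25.]
tray corner [599. 103.  25.]
tray corner [406. 158.  25.]
tray corner [449. 358.  25.]
```

Run:
```python
from h import *
s=grab('scene');t=grab('top')
for z in (89,93):
  print('div',z,[atz(t,*p,z).round(0).tolist() for p in ((383.5,177.4),(408.3,180.5),(432.6,183.5),(380.9,203.5),(405.6,206.6),(430.6,209.8))])
crop=lambda x,y,x0,y0:(x0+x/4,y0+y/4)
# left/right bail arm ends at hinge and divider tops in scene
S=lambda x,y:crop(x+.0,y,120,200); T=lambda x,y:crop(x,y,330,130)
# divider tops: scene (near row: 275,240),(396,220),(515,200); far row (270,152),(388,138),(502,117)
for a,b in (((273,241),(413,214)),((395,221),(315,202)),((515,200),(216,189)),((270,151),(402,320)),((387,137),(302,307)),((502,116),(205,295))):
    print('divtop',[v if isinstance(v,float) else v.round(1).tolist() for v in tri(s,S(*a),t,T(*b))])
for n,p,z in(('purple',(280,279),60),('orange',(172,238),60),('cap',(331,146),20),('timer',(402,136),22)): print(n,atz(t,*p,z).round(0))
# bar ends
o=np.array([559.6,-186.5,89]);c,sn=np.cos(-.1018),np.sin(-.1018);Rk=np.array([[c,-sn,0],[sn,c,0],[0,0,1]])
for h in (86,89,92):
    o[2]=h
    for nm,l in (('hingeL',(65,150,16)),('hingeR',(65,-150,16)),('disc topL',(65,162,63)),('pt0',(0,-99,0)),('btn',(-86,105,-18))):
        X=o+Rk@np.array(l); print(h,nm,X.round(0),((proj(s,X)-[120,200])*4).round(0),((proj(t,X)-[330,130])*4).round(0))
```

```text
div 89 [[599.0, -123.0, 89.0], [593.0, -189.0, 89.0], [586.0, -253.0, 89.0], [529.0, -117.0, 89.0], [523.0, -181.0, 89.0], [516.0, -247.0, 89.0]]
div 93 [[598.0, -123.0, 93.0], [592.0, -188.0, 93.0], [585.0, -253.0, 93.0], [529.0, -116.0, 93.0], [522.0, -181.0, 93.0], [515.0, -246.0, 93.0]]
divtop [[587.2, -253.7, 86.1], np.float64(4.082335198930856)]
divtop [[593.6, -188.7, 85.8], np.float64(3.8318647195487925)]
divtop [[600.4, -123.5, 86.7], np.float64(2.8174710163623917)]
divtop [[515.9, -245.9, 86.8], np.float64(2.916981919648199)]
divtop [[523.3, -180.7, 84.1], np.float64(2.5899640659752383)]
divtop [[529.5, -115.9, 85.9], np.float64(4.2057564767336)]
purple [328. 141.  60.]
orange [427. 432.  60.]
cap [701.  16.  20.]
timer [ 735. -183.   22.]
86 hingeL [640. -44. 102.] [672. 193.] [ 96. 122.]
86 hingeR [ 609. -342.  102.] [ 96. 288.] [548. 180.]
86 disc topL [641. -32. 149.] [691. 123.] [ 82. 101.]
86 pt0 [ 550. -285.   86.] [204. 208.] [458. 271.]
86 btn [485. -73.  68.] [555.  76.] [134. 364.]
89 hingeL [640. -44. 105.] [672. 189.] [ 96. 121.]
89 hingeR [ 609. -342.  105.] [ 94. 284.] [549. 179.]
89 disc topL [641. -32. 152.] [690. 119.] [ 82. 100.]
89 pt0 [ 550. -285.   89.] [202. 204.] [459. 270.]
89 btn [485. -73.  71.] [555.  72.] [134. 364.]
92 hingeL [640. -44. 108.] [672. 185.] [ 96. 120.]
92 hingeR [ 609. -342.  108.] [ 93. 280.] [551. 178.]
92 disc topL [641. -32. 155.] [690. 115.] [82. 99.]
92 pt0 [ 550. -285.   92.] [201. 200.] [460. 269.]
92 btn [485. -73.  74.] [554.  68.] [134. 363.]
```

Emit:
drive_tool(
  fingers=0,
  steps=[
    {"spin": -0.117},
    {"spin": -0.117},
    {"spin": -0.117},
    {"dx": -0.0195, "dy": -0.0323},
    {"dx": -0.0195, "dy": -0.0323},
    {"dx": -0.0195, "dy": -0.0323},
    {"dx": -0.0195, "dy": -0.0323},
    {"dx": -0.0195, "dy": -0.0323},
    {"dx": -0.0195, "dy": -0.0323},
    {"dx": -0.0195, "dy": -0.0323},
    {"dx": -0.0195, "dy": -0.0323},
    {"dx": -0.0195, "dy": -0.0323},
  ],
)

```text
schema error: expected keys dx, dy, dz, spin
```

Emit:
drive_tool(
  steps=[
    {"dx": -0.0195, "dy": -0.0323},
    {"dx": -0.0195, "dy": -0.0323},
    {"dx": -0.0195, "dy": -0.0323},
    {"dx": -0.0195, "dy": -0.0323},
    {"dx": -0.0195, "dy": -0.0323},
    {"dx": -0.0195, "dy": -0.0323},
    {"dx": -0.0195, "dy": -0.0323},
    {"dx": -0.0195, "dy": -0.0323},
    {"dx": -0.0195, "dy": -0.0323},
    {"dx": -0.0195, "dy": -0.0323},
    {"dx": -0.0195, "dy": -0.0323},
    {},
  ],
)

```text
schema error: expected keys dx, dy, dz, spin
```

All four keys are required in each row.

Emit:
drive_tool(
  fingers=0,
  steps=[
    {"dx": 0, "dy": 0, "dz": 0, "spin": -0.117},
    {"dx": 0, "dy": 0, "dz": 0, "spin": -0.117},
    {"dx": 0, "dy": 0, "dz": 0, "spin": -0.117},
    {"dx": -0.0195, "dy": -0.0323, "dz": 0, "spin": 0},
    {"dx": -0.0195, "dy": -0.0323, "dz": 0, "spin": 0},
    {"dx": -0.0195, "dy": -0.0323, "dz": 0, "spin": 0},
    {"dx": -0.0195, "dy": -0.0323, "dz": 0, "spin": 0},
    {"dx": -0.0195, "dy": -0.0323, "dz": 0, "spin": 0},
    {"dx": -0.0195, "dy": -0.0323, "dz": 0, "spin": 0},
    {"dx": -0.0195, "dy": -0.0323, "dz": 0, "spin": 0},
    {"dx": -0.0195, "dy": -0.0323, "dz": 0, "spin": 0},
    {"dx": -0.0195, "dy": -0.0323, "dz": 0, "spin": 0},
  ],
)

```text
t: 2.3
tcp_pos: [386.0, 185.9, 231.6]
eef_rot: [0.159, 3.137, 0.001]
force: [0.6, 0.4, 0.1]
gripper_width: 0.1
grip_force: 0.0
```

Emit:
drive_tool(
  steps=[
    {"dx": -0.0195, "dy": -0.0323, "dz": 0, "spin": 0},
    {"dx": -0.0195, "dy": -0.0323, "dz": 0, "spin": 0},
    {"dx": -0.0195, "dy": -0.0323, "dz": 0, "spin": 0},
    {"dx": -0.0195, "dy": -0.0323, "dz": 0, "spin": 0},
    {"dx": -0.0195, "dy": -0.0323, "dz": 0, "spin": 0},
    {"dx": -0.0195, "dy": -0.0323, "dz": 0, "spin": 0},
    {"dx": -0.0195, "dy": -0.0323, "dz": 0, "spin": 0},
    {"dx": -0.0195, "dy": -0.0323, "dz": 0, "spin": 0},
    {"dx": -0.0195, "dy": -0.0323, "dz": 0, "spin": 0},
    {"dx": -0.0195, "dy": -0.0323, "dz": 0, "spin": 0},
    {"dx": -0.0195, "dy": -0.0323, "dz": 0, "spin": 0},
    {"dx": 0, "dy": 0, "dz": 0, "spin": 0},
  ],
)

```text
t: 3.3
tcp_pos: [564.3, -193.9, 229.1]
eef_rot: [-0.169, -3.136, 0.004]
force: [-1.0, 0.5, -0.6]
gripper_width: 0.2
grip_force: 0.0
```

Emit:
drive_tool(
  steps=[
    {"dx": 0, "dy": 0, "dz": 0.028, "spin": 0},
    {"dx": 0, "dy": 0, "dz": 0.028, "spin": 0},
    {"dx": 0, "dy": 0, "dz": 0.028, "spin": 0},
    {"dx": -0.008, "dy": 0, "dz": 0, "spin": 0},
    {"dx": -0.008, "dy": 0, "dz": 0, "spin": 0},
    {"dx": -0.008, "dy": 0, "dz": 0, "spin": 0},
    {"dx": -0.008, "dy": 0, "dz": 0, "spin": 0},
    {"dx": -0.008, "dy": 0, "dz": 0, "spin": 0},
    {"dx": -0.008, "dy": 0, "dz": 0, "spin": 0},
  ],
)

```text
t: 4.05
tcp_pos: [612.9, -193.2, 149.9]
eef_rot: [0.159, 3.133, -0.003]
force: [-2.2, 0.2, 0.4]
gripper_width: -0.1
grip_force: 0.9
```

Emit:
drive_tool(
  steps=[
    {"dx": -0.006, "dy": 0, "dz": 0, "spin": 0},
    {"dx": -0.006, "dy": 0, "dz": 0, "spin": 0},
    {"dx": -0.006, "dy": 0, "dz": 0, "spin": 0},
    {"dx": -0.006, "dy": 0, "dz": 0, "spin": 0},
    {"dx": -0.005, "dy": 0, "dz": 0, "spin": 0},
    {"dx": -0.003, "dy": 0, "dz": 0, "spin": 0},
    {"dx": 0, "dy": 0, "dz": 0, "spin": 0},
    {"dx": 0, "dy": 0, "dz": 0, "spin": 0},
  ],
)

```text
t: 4.72
tcp_pos: [643.5, -195.9, 147.7]
eef_rot: [0.159, 3.136, -0.0]
force: [-0.4, 0.1, 0.8]
gripper_width: 0.0
grip_force: 0.0
```

Run:
```python
from h import *
s=grab('scene');t=grab('top')
X=[]
for f in (s,t):
    hsv=cv2.cvtColor(f['pixels'],cv2.COLOR_RGB2HSV); m=cv2.inRange(hsv,np.array((5,150,80)),np.array((18,255,255)))
    M=np.zeros_like(m); b=(120,190,310,310) if f is s else (330,145,490,250); M[b[1]:b[3],b[0]:b[2]]=m[b[1]:b[3],b[0]:b[2]]
    ys,xs=np.nonzero(M);X.append((xs.mean(),ys.mean()));print(len(xs))
print(tri(s,X[0],t,X[1]),env.state()['force'])
```

```text
171
0
 ** On entry to DLASCL parameter number  4 had an illegal value
 ** On entry to DLASCL parameter number  4 had an illegal value
 ** On entry to DLASCL parameter number  4 had an illegal value
 ** On entry to DLASCL parameter number  4 had an illegal value
 ** On entry to DLASCL parameter number  5 had an illegal value
 ** On entry to DLASCL parameter number  4 had an illegal value<stdin>:7: RuntimeWarning: Mean of empty slice.
  ret = ret.dtype.type(ret / rcount)
Traceback (most recent call last):
  File "h.py", line 19, in tri
    s=np.linalg.lstsq(A,o2-o1,rcond=None)[0];a=o1+s[0]*d1;b=o2+s[1]*d2
      ~~~~~~~~~~~~~~~^^^^^^^^^^^^^^^^^^^^
numpy.linalg.LinAlgError: SVD did not converge in Linear Least Squares
```

Emit:
drive_tool(
  steps=[
    {"dx": -0.003, "dy": 0, "dz": 0, "spin": 0},
    {"dx": -0.003, "dy": 0, "dz": 0, "spin": 0},
    {"dx": 0, "dy": 0, "dz": 0, "spin": 0},
  ],
)

```text
t: 5.07
tcp_pos: [644.2, -196.0, 148.1]
eef_rot: [-0.16, -3.127, -0.002]
force: [-13.4, 1.8, 6.4]
gripper_width: -0.3
grip_force: 7.0
```

```bash
cat >> h.py <<'E'
def cb(f,lo,hi,box):
    hsv=cv2.cvtColor(f['pixels'],cv2.COLOR_RGB2HSV);m=cv2.inRange(hsv,np.array(lo),np.array(hi));M=np.zeros_like(m)
    l,t,r,b=box;M[t:b,l:r]=m[t:b,l:r];ys,xs=np.nonzero(M);return (len(xs),xs.mean().round(1),ys.mean().round(1)) if len(xs) else (0,)
E
python3 - <<'E'
from h import *
s=grab('scene','s2.png')
c=cb(s,(5,150,80),(18,255,255),(120,190,310,310));print(c)
o=np.array([558.7,-186,86]);a=-.1018;Rk=np.array([[np.cos(a),-np.sin(a),0],[np.sin(a),np.cos(a),0],[0,0,1]])
for q in (.92,1.6,1.7,1.8,1.88,1.95):
    print(q,proj(s,o+Rk@np.array([65-67*np.cos(q+.24),0,16+67*np.sin(q+.24)])).round(1))
E
```

```text
(171, np.float64(214.4), np.float64(254.3))
0.92 [212.  229.3]
1.6 [213.1 242.8]
1.7 [213.5 245.8]
1.8 [213.9 248.9]
1.88 [214.2 251.5]
1.95 [214.6 253.9]
```

Emit:
drive_tool(
  fingers=0,
  steps=[
    {"dx": 0.02, "dy": 0, "dz": 0, "spin": 0},
    {"dx": 0, "dy": 0, "dz": -0.03, "spin": 0},
    {"dx": 0, "dy": 0, "dz": -0.03, "spin": 0},
    {"dx": 0.0095, "dy": 0.0356, "dz": 0, "spin": 0},
    {"dx": 0.0095, "dy": 0.0356, "dz": 0, "spin": 0},
    {"dx": 0.0095, "dy": 0.0356, "dz": 0, "spin": 0},
    {"dx": 0.0095, "dy": 0.0356, "dz": 0, "spin": 0},
    {"dx": 0.0095, "dy": 0.0356, "dz": 0, "spin": 0},
    {"dx": 0.0095, "dy": 0.0356, "dz": 0, "spin": 0},
    {"dx": 0.0095, "dy": 0.0356, "dz": 0, "spin": 0},
    {"dx": 0.0095, "dy": 0.0356, "dz": 0, "spin": 0},
    {"dx": 0.0095, "dy": 0.0356, "dz": 0, "spin": 0},
  ],
)

```text
t: 6.12
tcp_pos: [575.9, 134.9, 208.2]
eef_rot: [0.16, 3.135, 0.001]
force: [0.1, 0.2, -0.1]
gripper_width: 0.0
grip_force: 0.0
```

Emit:
drive_tool(
  fingers=0.085,
  steps=[
    {"dx": 0.0095, "dy": 0.0356, "dz": 0, "spin": 0},
    {"dx": 0, "dy": 0, "dz": 0, "spin": 0.08},
    {"dx": 0, "dy": 0, "dz": 0, "spin": 0.08},
    {"dx": 0, "dy": 0, "dz": 0, "spin": 0},
    {"dx": 0, "dy": 0, "dz": 0, "spin": 0},
  ],
)

```text
t: 6.53
tcp_pos: [570.4, 169.7, 207.8]
eef_rot: [0.406, 3.114, 0.001]
force: [-0.4, -0.2, 0.7]
gripper_width: 60.8
grip_force: 0.0
```

Run:
```python
from h import *
s=grab('scene');t=grab('top')
print('sleeve',cb(s,(5,150,80),(18,255,255),(120,190,310,310)),cb(t,(5,150,80),(18,255,255),(330,145,490,250)))
print(env.state()['tcp_pos'],env.state()['eef_rot'])
print('red',cb(s,(0,140,80),(6,255,255),(335,195,440,255)),cb(s,(0,140,80),(6,255,255),(335,170,440,195)))
```

```text
sleeve (216, np.float64(215.2), np.float64(253.3)) (155, np.float64(416.7), np.float64(147.7))
[570.51180477 169.04126246 207.58929272] [4.08649370e-01 3.11427816e+00 5.44488980e-04]
red (55, np.float64(366.2), np.float64(209.0)) (43, np.float64(359.3), np.float64(181.7))
```

Emit:
drive_tool(
  steps=[
    {"dx": 0.0035, "dy": 0, "dz": 0.03, "spin": 0},
    {"dx": 0, "dy": 0, "dz": 0.03, "spin": 0},
    {"dx": 0, "dy": 0, "dz": 0.03, "spin": 0},
    {"dx": 0, "dy": 0, "dz": 0.03, "spin": 0},
    {"dx": 0, "dy": 0, "dz": 0.03, "spin": 0},
    {"dx": 0, "dy": 0, "dz": 0.019, "spin": 0},
    {"dx": 0, "dy": 0, "dz": 0, "spin": 0},
  ],
)

```text
t: 7.22
tcp_pos: [563.1, 168.8, 32.4]
eef_rot: [-0.409, -3.104, 0.005]
force: [-1.1, -0.5, -0.4]
gripper_width: 84.7
grip_force: 0.0
```

Emit:
drive_tool(
  fingers=0.03,
  steps=[
    {"dx": 0, "dy": 0, "dz": 0, "spin": 0},
    {"dx": 0, "dy": 0, "dz": 0, "spin": 0},
    {"dx": 0, "dy": 0, "dz": 0, "spin": 0},
    {"dx": 0, "dy": 0, "dz": 0, "spin": 0},
    {"dx": 0, "dy": 0, "dz": 0, "spin": 0},
    {"dx": 0, "dy": 0, "dz": 0, "spin": 0},
    {"dx": 0, "dy": 0, "dz": 0, "spin": 0},
    {"dx": 0, "dy": 0, "dz": 0, "spin": 0},
  ],
)

```text
t: 7.88
tcp_pos: [568.5, 170.4, 40.9]
eef_rot: [0.409, 3.11, 0.002]
force: [-1.1, -0.7, 5.6]
gripper_width: 34.8
grip_force: 59.6
```

Emit:
drive_tool(
  steps=[
    {"dx": 0, "dy": 0, "dz": -0.01, "spin": 0},
    {"dx": -0.007, "dy": 0, "dz": 0, "spin": 0},
    {"dx": -0.005, "dy": 0, "dz": -0.001, "spin": 0},
    {"dx": -0.005, "dy": 0, "dz": -0.001, "spin": 0},
    {"dx": -0.005, "dy": 0, "dz": -0.001, "spin": 0},
    {"dx": -0.005, "dy": 0, "dz": 0, "spin": 0},
    {"dx": -0.005, "dy": 0, "dz": 0, "spin": 0},
    {"dx": 0, "dy": 0, "dz": 0, "spin": 0},
  ],
)

```text
t: 8.55
tcp_pos: [594.3, 163.0, 50.3]
eef_rot: [-0.408, -3.104, -0.001]
force: [-9.2, 2.4, 4.2]
gripper_width: 34.6
grip_force: 62.7
```

Run:
```python
from h import *
s=grab('scene');P=cv2.cvtColor(s['pixels'],cv2.COLOR_RGB2BGR)
cv2.imwrite('pics/tilt1.png',cv2.resize(P[130:260,320:460],None,fx=4,fy=4,interpolation=cv2.INTER_CUBIC))
```

```text
(no output)
```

View pics/tilt1.png

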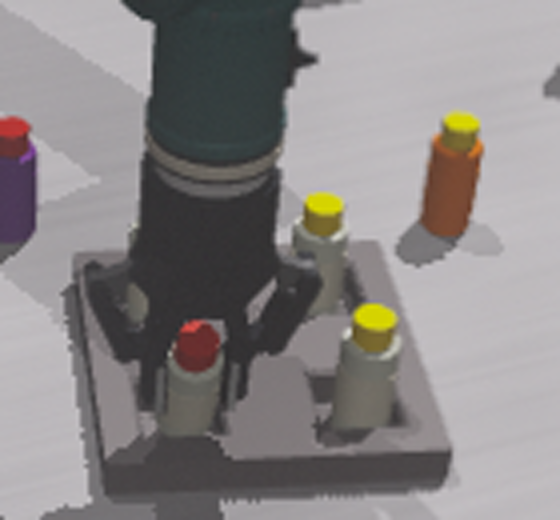

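Emit:
drive_tool(
  steps=[
    {"dx": -0.006, "dy": 0, "dz": 0, "spin": 0},
    {"dx": -0.006, "dy": 0, "dz": 0.001, "spin": 0},
    {"dx": -0.006, "dy": 0, "dz": 0.002, "spin": 0},
    {"dx": -0.006, "dy": 0, "dz": 0.003, "spin": 0},
    {"dx": -0.006, "dy": 0, "dz": 0.004, "spin": 0},
    {"dx": -0.006, "dy": 0, "dz": 0.005, "spin": 0},
    {"dx": -0.006, "dy": 0, "dz": 0.005, "spin": 0},
    {"dx": -0.004, "dy": 0, "dz": 0.004, "spin": 0},
    {"dx": 0, "dy": 0, "dz": 0.002, "spin": 0},
    {"dx": 0, "dy": 0, "dz": 0, "spin": 0},
  ],
)

```text
t: 9.43
tcp_pos: [642.5, 150.3, 25.4]
eef_rot: [-0.41, -3.114, -0.001]
force: [-2.4, 1.6, 3.9]
gripper_width: 34.3
grip_force: 59.9
```

Run:
```python
from h import *
print(env.state()['force'],env.state()['tcp_pos'])
s=grab('scene');P=cv2.cvtColor(s['pixels'],cv2.COLOR_RGB2BGR)
cv2.imwrite('pics/tilt2.png',cv2.resize(P[130:260,320:460],None,fx=4,fy=4,interpolation=cv2.INTER_CUBIC))
```

```text
[-2.37321028  1.64755424  3.90769089] [642.46925698 150.28167578  25.35918892]
```

View pics/tilt2.png

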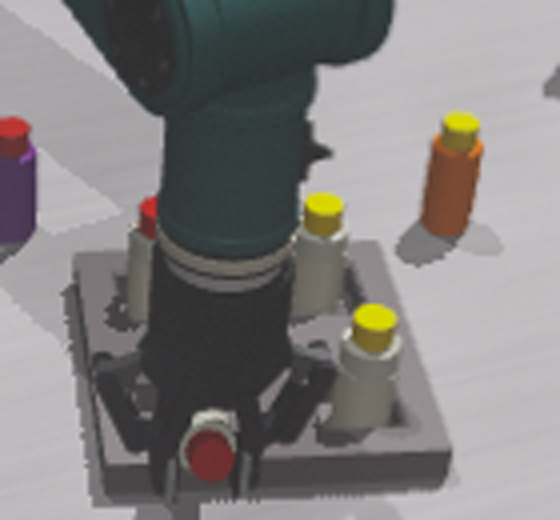

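The bottle is pivoted to roughly horizontal in the grip, cap toward the camera at crop (210,457). I'll check the cap position numerically.

Run:
```python
from h import *
s=grab('scene')
print(cb(s,(0,140,60),(6,255,255),(355,225,390,262)))
T=env.state()['tcp_pos'];a=np.array([.966,-.258,0])
for d in (25,29,33,37):
    X=T+[0,0,19]+a*d; print(d,proj(s,X).round(1),proj(s,X-9*a).round(1))
```

```text
(71, np.float64(372.6), np.float64(244.3))
25 [372.3 254.8] [371.6 252. ]
29 [372.6 256. ] [371.9 253.2]
33 [372.9 257.3] [372.2 254.5]
37 [373.2 258.6] [372.5 255.7]
```

The cap reads higher than a horizontal bottle would. I'll lift and turn it side-on to the scene camera to see the true tilt.

Emit:
drive_tool(
  steps=[
    {"dx": 0, "dy": 0, "dz": -0.03, "spin": 0},
    {"dx": 0, "dy": 0, "dz": -0.03, "spin": 0},
    {"dx": 0, "dy": 0, "dz": -0.03, "spin": 0},
    {"dx": 0, "dy": 0, "dz": -0.03, "spin": -0.12},
    {"dx": 0, "dy": 0, "dz": 0, "spin": -0.12},
    {"dx": 0, "dy": 0, "dz": 0, "spin": -0.12},
    {"dx": 0, "dy": 0, "dz": 0, "spin": -0.12},
    {"dx": 0, "dy": 0, "dz": 0, "spin": -0.12},
    {"dx": 0, "dy": 0, "dz": 0, "spin": -0.12},
    {"dx": 0, "dy": 0, "dz": 0, "spin": -0.12},
    {"dx": 0, "dy": 0, "dz": 0, "spin": -0.12},
    {"dx": 0, "dy": 0, "dz": 0, "spin": 0},
  ],
)

```text
t: 10.53
tcp_pos: [642.8, 149.6, 144.9]
eef_rot: [-1.077, 2.95, -0.002]
force: [0.5, 0.2, -1.0]
gripper_width: 34.8
grip_force: 47.7
```

Run:
```python
from h import *
st=env.state();print(st['tcp_pos'],st['eef_rot'],st['gripper_width'])
s=grab('scene');P=cv2.cvtColor(s['pixels'],cv2.COLOR_RGB2BGR)
print(proj(s,st['tcp_pos']),proj(s,st['tcp_pos']+[0,0,19]))
cv2.imwrite('pics/tilt3.png',cv2.resize(P[110:240,310:450],None,fx=4,fy=4,interpolation=cv2.INTER_CUBIC))
```

```text
[642.75519849 149.59893944 144.89792298] [-1.07659401e+00  2.95030165e+00 -2.00909994e-03] 34.81524730677591
[373.31300898 213.93940704] [373.92559545 207.1143717 ]
```

View pics/tilt3.png

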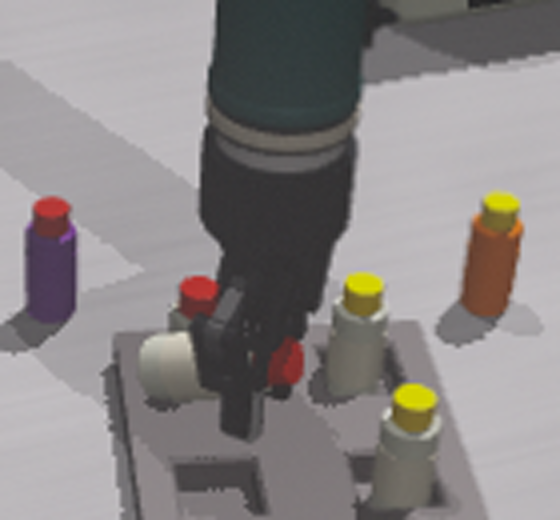

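```bash
cat > fit.py <<'E'
from h import *
from scipy.optimize import least_squares
def circ(M,a,d,r):
    u=np.cross(a,[0,0,1.]);u/=np.linalg.norm(u);w=np.cross(u,a);th=np.linspace(0,2*np.pi,60)
    return M+a*d+r*(np.outer(np.cos(th),u)+np.outer(np.sin(th),w))
E
python3 - <<'E'
from fit import *
s=grab('scene');st=env.state();T=np.array(st['tcp_pos']);v=st['eef_rot'];g=2*np.arctan2(v[1],v[0])
e=np.array([-np.cos(g),-np.sin(g),0])
def mod(p):
    h,c,ph=p; a=e*np.cos(ph)+np.array([0,0,np.sin(ph)]);M=T+[0,0,h]+a*c
    F=np.array([proj(s,x) for x in circ(M,a,-44,18)]);C=np.array([proj(s,x) for x in circ(M,a,44,13)])
    return np.array([F[:,0].min(),F[:,1].min(),F[:,1].max(),C[:,0].max(),C[:,1].min(),C[:,1].max()])
obs=np.array([140,332,405,303,338,389])/4+np.array([310,110,110,310,110,110])
r=least_squares(lambda p:mod(p)-obs,[25,-10,0]);print(r.x,r.fun.round(2))
E
```

```text
[ 34.83565514 -22.08931958   0.41951896] [-0.91  1.05 -0.9   0.85  0.1  -0.21]
```

Emit:
drive_tool(
  steps=[
    {"dx": 0, "dy": 0, "dz": 0, "spin": 0.115},
    {"dx": 0, "dy": 0, "dz": 0, "spin": 0.115},
    {"dx": 0, "dy": 0, "dz": 0, "spin": 0.115},
    {"dx": 0, "dy": 0, "dz": 0, "spin": 0.115},
    {"dx": 0, "dy": 0, "dz": 0, "spin": 0.115},
    {"dx": 0, "dy": 0, "dz": 0, "spin": 0.115},
    {"dx": 0, "dy": 0, "dz": 0, "spin": 0.115},
    {"dx": 0.0305, "dy": -0.0285, "dz": 0, "spin": 0},
    {"dx": 0.0305, "dy": -0.0285, "dz": 0, "spin": 0},
    {"dx": 0.0305, "dy": -0.0285, "dz": 0, "spin": 0},
    {"dx": 0.0305, "dy": -0.0285, "dz": 0, "spin": 0},
    {"dx": 0, "dy": 0, "dz": 0.02, "spin": 0},
  ],
)

```text
t: 11.63
tcp_pos: [506.8, 46.5, 129.3]
eef_rot: [0.176, 3.131, -0.005]
force: [1.6, 0.5, -0.4]
gripper_width: 34.0
grip_force: 60.0
```

Emit:
drive_tool(
  steps=[
    {"dx": 0, "dy": 0, "dz": 0.03, "spin": 0},
    {"dx": 0, "dy": 0, "dz": 0.03, "spin": 0},
    {"dx": 0, "dy": 0, "dz": 0.03, "spin": 0},
    {"dx": 0, "dy": 0, "dz": 0.01, "spin": 0},
    {"dx": 0, "dy": 0, "dz": 0.006, "spin": 0},
    {"dx": 0, "dy": 0, "dz": 0.004, "spin": 0},
    {"dx": 0, "dy": 0, "dz": 0.004, "spin": 0},
    {"dx": 0, "dy": 0, "dz": 0.003, "spin": 0},
    {"dx": 0, "dy": 0, "dz": 0.003, "spin": 0},
    {"dx": 0, "dy": 0, "dz": 0, "spin": 0},
  ],
)

```text
t: 12.47
tcp_pos: [510.3, 50.0, 6.3]
eef_rot: [0.168, 3.134, 0.0]
force: [-0.1, -0.1, 0.5]
gripper_width: 34.5
grip_force: 60.3
```

Emit:
drive_tool(
  fingers=0.048,
  steps=[
    {"dx": 0, "dy": 0, "dz": 0.002, "spin": 0},
    {"dx": 0, "dy": 0, "dz": 0.001, "spin": 0},
    {"dx": 0, "dy": 0, "dz": 0, "spin": 0},
    {"dx": 0, "dy": 0, "dz": 0, "spin": 0},
    {"dx": 0, "dy": 0, "dz": 0, "spin": 0},
    {"dx": 0, "dy": 0, "dz": 0, "spin": 0},
  ],
)

```text
t: 12.97
tcp_pos: [509.1, 50.0, 2.4]
eef_rot: [0.168, 3.137, 0.0]
force: [0.6, -0.4, -0.1]
gripper_width: 47.8
grip_force: 0.0
```

Run:
```python
from h import *
st=env.state();print(st['tcp_pos'],st['eef_rot'],st['gripper_width'],st['force'])
s=grab('scene');P=cv2.cvtColor(s['pixels'],cv2.COLOR_RGB2BGR)
p=proj(s,st['tcp_pos']);print(p)
x,y=int(p[0])-60,int(p[1])-60;print(x,y)
cv2.imwrite('pics/lay1.png',cv2.resize(P[y:y+110,x:x+120],None,fx=4,fy=4,interpolation=cv2.INTER_CUBIC))
```

```text
[509.06078296  49.97599008   2.37984144] [1.67651852e-01 3.13701081e+00 1.05773626e-04] 47.8382721584335 [ 0.56392825 -0.35301935 -0.07504982]
[311.03438337 234.00402923]
251 174
```

View pics/lay1.png

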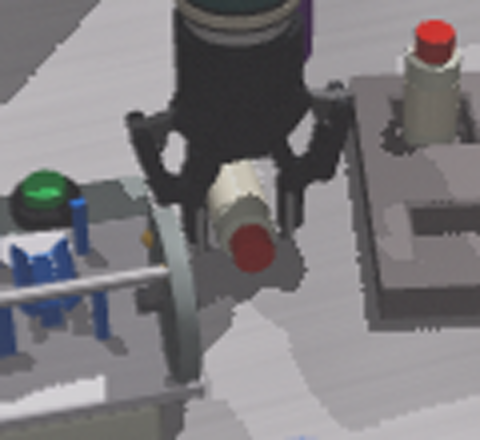

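The bottle now lies flat between the open fingers, cap face at scene ≈(313.6,236.2).

```bash
cat >> fit.py <<'E'
def lying(s,box,lo,hi,z=18.):
    """bench-lying bottle: cap front-face centre by blob extremes"""
    st=env.state();v=st['eef_rot'];g=2*np.arctan2(v[1],v[0]);e=np.array([-np.cos(g),-np.sin(g),0]);T=np.array(st['tcp_pos'])
    n,u,vv=cb(s,lo,hi,box)
    def mod(p):
        M=np.array([T[0],T[1],0])+e*p[0]+np.cross([0,0,1],e)*p[1]+[0,0,z]
        Q=np.vstack([circ(M,e,44,13),circ(M,e,26,13)]);I=np.array([proj(s,x) for x in Q]).astype(np.float32)
        H=cv2.convexHull(I);m=cv2.moments(H);return np.array([m['m10']/m['m00'],m['m01']/m['m00']])
    r=least_squares(lambda p:mod(p)-[u,vv],[0,0],diff_step=.5,x_scale=10);return n,(u,vv),r.x,r.fun
E
python3 - <<'E'
from fit import *
s=grab('scene');print(lying(s,(295,215,335,255),(0,120,50),(8,255,255)))
E
```

```text
(30, (np.float64(313.8), np.float64(236.0)), array([0., 0.]), array([0.23724706, 2.65836374]))
```

```bash
sed -i 's/,\[0,0\],diff_step=.5,x_scale=10/,[5.,5.],diff_step=.2/' fit.py
python3 - <<'E'
from fit import *
s=grab('scene');print(lying(s,(295,215,335,255),(0,100,20),(12,255,255)),lying(s,(295,215,335,255),(0,120,50),(8,255,255)))
E
```

```text
(36, (np.float64(313.8), np.float64(235.1)), array([-12.69754909,   2.27656762]), array([2.49467121e-07, 3.33464527e-08])) (28, (np.float64(314.1), np.float64(235.9)), array([-9.68820456,  2.34931439]), array([-3.41790212e-07, -1.46001810e-07]))
```

Emit:
drive_tool(
  steps=[
    {"dx": 0.006, "dy": 0, "dz": 0, "spin": 0},
    {"dx": 0.005, "dy": 0, "dz": 0, "spin": 0},
    {"dx": 0, "dy": 0, "dz": 0, "spin": 0},
  ],
)

```text
t: 13.37
tcp_pos: [496.6, 51.3, 2.0]
eef_rot: [-0.167, -3.136, -0.0]
force: [0.4, -0.1, -0.6]
gripper_width: 47.8
grip_force: 0.0
```

Emit:
drive_tool(
  fingers=0.03,
  steps=[
    {"dx": 0, "dy": 0, "dz": 0, "spin": 0},
    {"dx": 0, "dy": 0, "dz": 0, "spin": 0},
    {"dx": 0, "dy": 0, "dz": 0, "spin": 0},
    {"dx": 0, "dy": 0, "dz": 0, "spin": 0},
    {"dx": 0, "dy": 0, "dz": 0, "spin": 0},
    {"dx": 0, "dy": 0, "dz": 0, "spin": 0},
  ],
)

```text
t: 13.87
tcp_pos: [498.3, 51.1, 2.6]
eef_rot: [0.168, 3.137, 0.0]
force: [-2.2, 0.2, 2.4]
gripper_width: 34.2
grip_force: 59.9
```

Run:
```python
from fit import *
st=env.state();print(st['tcp_pos'],st['eef_rot'],st['gripper_width'],st['force'])
s=grab('scene');hsv=cv2.cvtColor(s['pixels'],cv2.COLOR_RGB2HSV)
print(hsv[232:240,308:320,0]);print(hsv[232:240,308:320,1])
```

```text
[498.27439401  51.13706001   2.60240536] [1.67664629e-01 3.13685560e+00 1.26538123e-04] 34.19983355334839 [-2.15657405  0.24366761  2.40178555]
[[ 26   2 179 179   0   0 179 179 179   0   8  30]
 [ 10   0 179 179 179   1   1   0   1   0   1  17]
 [  2   0   0 179 179   0   0   1   1   1   0 178]
 [  3 179 179   1 179   0   1   0 179 179   0 177]
 [  6 179 179 179 179 179   0 178   0 179 179 179]
 [ 26   1   0 179 179 179 179 179   0   0 179   1]
 [  0   0 179 179 179 179 179 179 179 179 178 179]
 [140 179 179 179   0   0   0 179 179 179   0 178]]
[[ 17  81 122 129 123 123 130 132 125 180  48  10]
 [ 39 100 122 129 126 133 183 187 188 180 100  18]
 [ 72 114 120 126 130 180 184 186 178 184 176  43]
 [ 67 112 123 129 135 157 140 129 133 149 168  63]
 [ 55 105 120 136 135 130 130 131 129 133 130  99]
 [ 17  85 128 131 129 133 130 131 128 125 131  86]
 [  6  77 129 133 130 133 130 128 126 128 131  83]
 [  9  66 128 129 128 129 125 130 126 129 124  52]]
```

```bash
cat >> h.py <<'E'
def cb(f,lo,hi,box):  # hues may be negative (wrap)
    hsv=cv2.cvtColor(f['pixels'],cv2.COLOR_RGB2HSV).astype(int);h=hsv[...,0];h=np.where(h>150,h-180,h)
    m=(h>=lo[0])&(h<=hi[0])&(hsv[...,1]>=lo[1])&(hsv[...,2]>=lo[2]);M=np.zeros_like(m)
    l,t,r,b=box;M[t:b,l:r]=m[t:b,l:r];ys,xs=np.nonzero(M);return (len(xs),xs.mean().round(1),ys.mean().round(1)) if len(xs) else (0,)
RED=((-6,85,40),(8,255,255));YEL=((20,85,40),(36,255,255))
E
python3 - <<'E'
from fit import *
s=grab('scene');print(lying(s,(295,215,335,255),*RED))
E
```

```text
(100, (np.float64(313.7), np.float64(235.8)), array([0.60337924, 1.45999158]), array([-5.21851007e-09,  4.81491895e-08]))
```

Emit:
drive_tool(
  steps=[
    {"dx": 0, "dy": 0, "dz": -0.032, "spin": 0},
    {"dx": 0, "dy": 0, "dz": -0.032, "spin": 0},
    {"dx": 0, "dy": 0, "dz": -0.032, "spin": 0},
    {"dx": 0, "dy": 0, "dz": -0.032, "spin": 0},
    {"dx": 0, "dy": 0, "dz": -0.032, "spin": 0},
    {"dx": -0.017, "dy": -0.026, "dz": 0, "spin": 0},
    {"dx": -0.017, "dy": -0.026, "dz": 0, "spin": 0},
    {"dx": -0.017, "dy": -0.026, "dz": 0, "spin": 0},
    {"dx": -0.017, "dy": -0.026, "dz": 0, "spin": 0},
    {"dx": -0.017, "dy": -0.026, "dz": 0, "spin": 0},
    {"dx": 0, "dy": 0, "dz": 0, "spin": 0},
    {"dx": 0, "dy": 0, "dz": 0, "spin": 0},
  ],
)

```text
t: 14.97
tcp_pos: [568.8, -88.6, 160.9]
eef_rot: [-0.172, -3.135, -0.001]
force: [-0.1, 0.2, -0.4]
gripper_width: 34.3
grip_force: 60.1
```

Run:
```python
from fit import *
st=env.state();T=np.array(st['tcp_pos']);print(T,st['eef_rot'],st['gripper_width'],st['force'])
s=grab('scene');p=proj(s,T+[0,0,15.4]);b=[int(p[0])-25,int(p[1])-20,int(p[0])+25,int(p[1])+30]
print(lying(s,b,*RED,z=T[2]+15.4))
```

```text
[568.79140026 -88.56226934 160.85174818] [-1.71891927e-01 -3.13489884e+00 -1.11917275e-03] 34.253632584307596 [-0.14534874  0.17319479 -0.39744407]
(142, (np.float64(259.3), np.float64(216.4)), array([ 1.33981611, -0.08974844]), array([-4.40875283e-08, -1.00915059e-07]))
```

Emit:
drive_tool(
  steps=[
    {"dx": 0, "dy": 0, "dz": 0.03, "spin": 0},
    {"dx": 0, "dy": 0, "dz": 0.03, "spin": 0},
    {"dx": 0, "dy": 0, "dz": 0.015, "spin": 0},
    {"dx": 0, "dy": 0, "dz": 0.005, "spin": 0},
    {"dx": 0, "dy": 0, "dz": 0.002, "spin": 0},
    {"dx": 0, "dy": 0, "dz": 0.002, "spin": 0},
    {"dx": 0, "dy": 0, "dz": 0, "spin": 0},
  ],
)

```text
t: 15.6
tcp_pos: [569.6, -86.9, 79.7]
eef_rot: [0.166, 3.135, -0.001]
force: [0.6, -0.4, -0.7]
gripper_width: 34.1
grip_force: 60.1
```

Emit:
drive_tool(
  steps=[
    {"dx": 0, "dy": 0, "dz": 0.002, "spin": 0},
    {"dx": 0, "dy": 0, "dz": 0.002, "spin": 0},
    {"dx": 0, "dy": 0, "dz": 0, "spin": 0},
  ],
)

```text
t: 15.85
tcp_pos: [569.0, -87.2, 74.8]
eef_rot: [0.168, 3.136, -0.0]
force: [-0.6, -0.2, -1.2]
gripper_width: 34.0
grip_force: 60.1
```

Emit:
drive_tool(
  steps=[
    {"dx": 0, "dy": 0, "dz": 0.0015, "spin": 0},
    {"dx": 0, "dy": 0, "dz": 0.0015, "spin": 0},
    {"dx": 0, "dy": 0, "dz": 0, "spin": 0},
  ],
)

```text
t: 16.1
tcp_pos: [568.6, -87.2, 71.0]
eef_rot: [-0.168, -3.137, -0.0]
force: [-0.0, 0.4, -1.4]
gripper_width: 33.9
grip_force: 60.1
```

Emit:
drive_tool(
  steps=[
    {"dx": 0, "dy": 0, "dz": 0.0015, "spin": 0},
    {"dx": 0, "dy": 0, "dz": 0, "spin": 0},
  ],
)

```text
t: 16.27
tcp_pos: [568.6, -87.2, 69.5]
eef_rot: [-0.168, -3.137, -0.0]
force: [-0.3, 1.2, -1.1]
gripper_width: 34.1
grip_force: 60.1
```

Emit:
drive_tool(
  steps=[
    {"dx": 0, "dy": 0, "dz": 0.0015, "spin": 0},
    {"dx": 0, "dy": 0, "dz": 0, "spin": 0},
  ],
)

```text
t: 16.43
tcp_pos: [569.0, -87.5, 68.7]
eef_rot: [0.168, 3.137, -0.001]
force: [-0.2, -0.5, 0.4]
gripper_width: 34.1
grip_force: 60.4
```

Emit:
drive_tool(
  steps=[
    {"dx": 0, "dy": 0, "dz": 0.001, "spin": 0},
    {"dx": 0, "dy": 0, "dz": 0, "spin": 0},
  ],
)

```text
t: 16.6
tcp_pos: [569.0, -87.6, 68.6]
eef_rot: [0.168, 3.136, -0.001]
force: [-2.1, -0.7, 4.9]
gripper_width: 34.8
grip_force: 60.8
```

Emit:
drive_tool(
  fingers=0.047,
  steps=[
    {"dx": 0, "dy": 0, "dz": 0, "spin": 0},
    {"dx": 0, "dy": 0, "dz": 0, "spin": 0},
    {"dx": 0, "dy": 0, "dz": 0, "spin": 0},
    {"dx": 0, "dy": 0, "dz": 0, "spin": 0},
  ],
)

```text
t: 16.93
tcp_pos: [568.7, -87.0, 67.0]
eef_rot: [-0.168, -3.137, -0.0]
force: [0.5, 0.3, -0.5]
gripper_width: 46.8
grip_force: 0.0
```

Emit:
drive_tool(
  steps=[
    {"dx": 0, "dy": 0, "dz": -0.01, "spin": 0},
    {"dx": 0, "dy": 0, "dz": -0.03, "spin": 0},
    {"dx": 0, "dy": 0, "dz": -0.03, "spin": 0},
    {"dx": 0, "dy": 0, "dz": -0.03, "spin": 0},
    {"dx": 0, "dy": 0, "dz": 0, "spin": 0},
  ],
)

```text
t: 17.35
tcp_pos: [572.5, -88.0, 176.3]
eef_rot: [0.167, 3.123, -0.004]
force: [1.3, -0.1, 1.1]
gripper_width: 46.8
grip_force: 0.0
```

Run:
```python
from fit import *
st=env.state();T=np.array(st['tcp_pos']);print(T,st['eef_rot'],st['gripper_width'],st['force'])
s=grab('scene');p=proj(s,[568.8,-87.5,84]);b=[int(p[0])-25,int(p[1])-18,int(p[0])+25,int(p[1])+30]
print(b,lying(s,b,*RED,z=84))
P=cv2.cvtColor(s['pixels'],cv2.COLOR_RGB2BGR)
cv2.imwrite('pics/put1.png',cv2.resize(P[170:310,130:340],None,fx=3.5,fy=3.5,interpolation=cv2.INTER_CUBIC))
```

```text
[572.52138782 -88.02866329 176.30205439] [ 0.16671899  3.12265966 -0.00423697] 46.78986797621295 [ 1.29453887 -0.08894389  1.13106374]
[235, 219, 285, 267] (79, (np.float64(263.6), np.float64(250.0)), array([2.51675833, 0.65555999]), array([2.46439356e-07, 3.66590541e-07]))
```

View pics/put1.png

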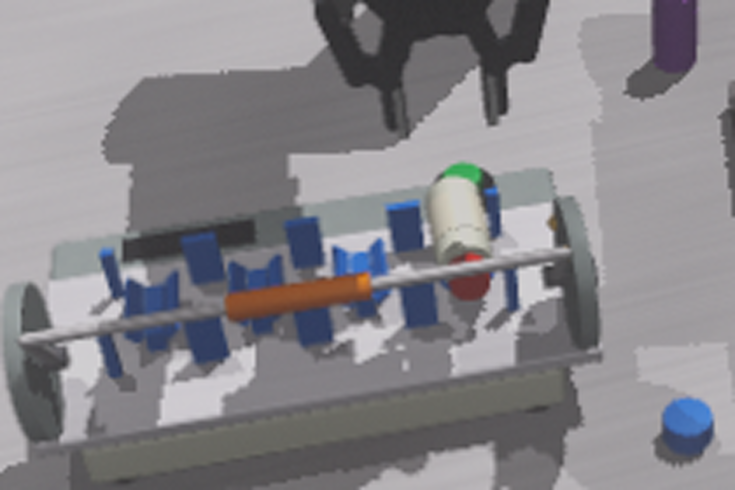

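Bottle 1 lies in the end cradle, with its cap at crop (470,280). Next is the far yellow one.

Emit:
drive_tool(
  fingers=0.085,
  steps=[
    {"dx": 0.0006, "dy": 0.0365, "dz": -0.02, "spin": 0},
    {"dx": 0.0006, "dy": 0.0365, "dz": 0, "spin": 0},
    {"dx": 0.0006, "dy": 0.0365, "dz": 0, "spin": 0},
    {"dx": 0.0006, "dy": 0.0365, "dz": 0, "spin": 0},
    {"dx": 0.0006, "dy": 0.0365, "dz": 0, "spin": 0},
    {"dx": 0.0006, "dy": 0.0365, "dz": 0, "spin": 0},
    {"dx": 0.0006, "dy": 0.0365, "dz": 0, "spin": 0},
    {"dx": 0.0006, "dy": 0.0365, "dz": 0, "spin": 0},
    {"dx": 0.0006, "dy": 0.0365, "dz": 0, "spin": 0},
    {"dx": 0.0006, "dy": 0.0365, "dz": 0, "spin": 0},
    {"dx": 0, "dy": 0, "dz": 0, "spin": 0.08},
    {"dx": 0, "dy": 0, "dz": 0, "spin": 0.08},
  ],
)

```text
t: 18.4
tcp_pos: [600.7, 279.0, 185.6]
eef_rot: [-0.417, -3.111, 0.002]
force: [-1.4, -0.4, 0.4]
gripper_width: 85.1
grip_force: 0.0
```

Emit:
drive_tool(
  steps=[
    {"dx": 0, "dy": 0, "dz": 0, "spin": 0},
    {"dx": 0, "dy": 0, "dz": 0, "spin": 0},
  ],
)

```text
t: 18.57
tcp_pos: [601.3, 276.4, 186.4]
eef_rot: [-0.414, -3.113, 0.001]
force: [-0.3, -0.5, 0.0]
gripper_width: 85.5
grip_force: 0.0
```

Emit:
drive_tool(
  steps=[
    {"dx": -0.0035, "dy": 0, "dz": 0.03, "spin": 0},
    {"dx": 0, "dy": 0, "dz": 0.03, "spin": 0},
    {"dx": 0, "dy": 0, "dz": 0.03, "spin": 0},
    {"dx": 0, "dy": 0, "dz": 0.03, "spin": 0},
    {"dx": 0, "dy": 0, "dz": 0.02, "spin": 0},
    {"dx": 0, "dy": 0, "dz": 0.007, "spin": 0},
    {"dx": 0, "dy": 0, "dz": 0, "spin": 0},
  ],
)

```text
t: 19.15
tcp_pos: [603.3, 274.1, 37.2]
eef_rot: [-0.417, -3.108, 0.004]
force: [0.1, -0.1, -0.1]
gripper_width: 84.7
grip_force: 0.0
```

Emit:
drive_tool(
  fingers=0.03,
  steps=[
    {"dx": 0, "dy": 0, "dz": 0, "spin": 0},
    {"dx": 0, "dy": 0, "dz": 0, "spin": 0},
    {"dx": 0, "dy": 0, "dz": 0, "spin": 0},
    {"dx": 0, "dy": 0, "dz": 0, "spin": 0},
    {"dx": 0, "dy": 0, "dz": 0, "spin": 0},
    {"dx": 0, "dy": 0, "dz": 0, "spin": 0},
    {"dx": 0, "dy": 0, "dz": 0, "spin": 0},
    {"dx": 0, "dy": 0, "dz": 0, "spin": 0},
  ],
)

```text
t: 19.82
tcp_pos: [606.3, 275.7, 42.7]
eef_rot: [0.417, 3.11, 0.002]
force: [-0.9, -1.0, 4.7]
gripper_width: 34.9
grip_force: 60.0
```

Emit:
drive_tool(
  steps=[
    {"dx": 0, "dy": 0, "dz": -0.01, "spin": 0},
    {"dx": -0.005, "dy": 0, "dz": -0.001, "spin": 0},
    {"dx": -0.005, "dy": 0, "dz": -0.001, "spin": 0},
    {"dx": -0.005, "dy": 0, "dz": -0.001, "spin": 0},
    {"dx": -0.005, "dy": 0, "dz": 0, "spin": 0},
    {"dx": -0.005, "dy": 0, "dz": 0, "spin": 0},
    {"dx": -0.005, "dy": 0, "dz": 0, "spin": 0},
    {"dx": 0, "dy": 0, "dz": 0, "spin": 0},
  ],
)

```text
t: 20.48
tcp_pos: [631.3, 268.7, 52.8]
eef_rot: [-0.416, -3.106, -0.001]
force: [-7.7, 2.3, 2.7]
gripper_width: 34.5
grip_force: 61.4
```

Emit:
drive_tool(
  steps=[
    {"dx": -0.005, "dy": 0, "dz": 0.001, "spin": 0},
    {"dx": -0.005, "dy": 0, "dz": 0.002, "spin": 0},
    {"dx": -0.005, "dy": 0, "dz": 0.003, "spin": 0},
    {"dx": -0.005, "dy": 0, "dz": 0.003, "spin": 0},
    {"dx": -0.005, "dy": 0, "dz": 0.004, "spin": 0},
    {"dx": -0.005, "dy": 0, "dz": 0.004, "spin": 0},
    {"dx": -0.004, "dy": 0, "dz": 0.004, "spin": 0},
    {"dx": 0, "dy": 0, "dz": 0, "spin": 0},
    {"dx": 0, "dy": 0, "dz": 0, "spin": 0},
  ],
)

```text
t: 21.23
tcp_pos: [666.8, 258.8, 32.1]
eef_rot: [-0.418, -3.113, -0.001]
force: [-3.8, 2.3, 3.5]
gripper_width: 34.2
grip_force: 59.8
```

Emit:
drive_tool(
  steps=[
    {"dx": 0, "dy": 0, "dz": -0.03, "spin": 0},
    {"dx": 0, "dy": 0, "dz": -0.04, "spin": 0},
    {"dx": 0, "dy": 0, "dz": -0.04, "spin": 0},
    {"dx": 0, "dy": 0, "dz": 0, "spin": -0.08},
    {"dx": 0, "dy": 0, "dz": 0, "spin": -0.08},
    {"dx": 0.0191, "dy": -0.0321, "dz": 0, "spin": 0},
    {"dx": 0.0191, "dy": -0.0321, "dz": 0, "spin": 0},
    {"dx": 0.0191, "dy": -0.0321, "dz": 0, "spin": 0},
    {"dx": 0.0191, "dy": -0.0321, "dz": 0, "spin": 0},
    {"dx": 0.0191, "dy": -0.0321, "dz": 0, "spin": 0},
    {"dx": 0.0191, "dy": -0.0321, "dz": 0, "spin": 0},
    {"dx": 0.0191, "dy": -0.0321, "dz": 0, "spin": 0},
  ],
)

```text
t: 22.23
tcp_pos: [509.1, 47.2, 141.7]
eef_rot: [0.168, 3.136, -0.004]
force: [0.6, -1.5, -0.5]
gripper_width: 34.4
grip_force: 59.8
```

Emit:
drive_tool(
  steps=[
    {"dx": 0, "dy": 0, "dz": 0.03, "spin": 0},
    {"dx": 0, "dy": 0, "dz": 0.03, "spin": 0},
    {"dx": 0, "dy": 0, "dz": 0.03, "spin": 0},
    {"dx": 0, "dy": 0, "dz": 0.02, "spin": 0},
    {"dx": 0, "dy": 0, "dz": 0.01, "spin": 0},
    {"dx": 0, "dy": 0, "dz": 0.006, "spin": 0},
    {"dx": 0, "dy": 0, "dz": 0.004, "spin": 0},
    {"dx": 0, "dy": 0, "dz": 0.004, "spin": 0},
    {"dx": 0, "dy": 0, "dz": 0, "spin": 0},
  ],
)

```text
t: 22.98
tcp_pos: [512.2, 48.6, 10.6]
eef_rot: [0.166, 3.132, -0.003]
force: [-0.9, -2.4, 4.7]
gripper_width: 34.6
grip_force: 60.9
```

Emit:
drive_tool(
  steps=[
    {"dx": 0, "dy": 0, "dz": 0.002, "spin": 0},
    {"dx": 0, "dy": 0, "dz": 0.002, "spin": 0},
    {"dx": 0, "dy": 0, "dz": 0.001, "spin": 0},
    {"dx": 0, "dy": 0, "dz": 0, "spin": 0},
    {"dx": 0, "dy": 0, "dz": 0, "spin": 0},
  ],
)

```text
t: 23.4
tcp_pos: [514.3, 48.6, 7.8]
eef_rot: [0.166, 3.127, -0.002]
force: [0.5, -1.9, 8.0]
gripper_width: 34.6
grip_force: 61.8
```

Emit:
drive_tool(
  fingers=0.048,
  steps=[
    {"dx": 0, "dy": 0, "dz": 0, "spin": 0},
    {"dx": 0, "dy": 0, "dz": 0, "spin": 0},
    {"dx": 0, "dy": 0, "dz": 0, "spin": 0},
    {"dx": 0, "dy": 0, "dz": 0, "spin": 0},
    {"dx": 0, "dy": 0, "dz": 0, "spin": 0},
    {"dx": 0, "dy": 0, "dz": 0, "spin": 0},
  ],
)

```text
t: 23.9
tcp_pos: [509.7, 49.5, 3.0]
eef_rot: [-0.167, -3.137, -0.0]
force: [-0.8, -0.2, 0.2]
gripper_width: 48.0
grip_force: 0.0
```

```bash
cat > lay.py <<'E'
from fit import *
import sys
st=env.state();T=np.array(st['tcp_pos']);print(T.round(1),st['eef_rot'].round(3),st['gripper_width'],st['force'].round(1))
s=grab('scene');p=proj(s,T);b=[int(p[0])-22,int(p[1])-20,int(p[0])+22,int(p[1])+20]
n,c,x,f=lying(s,b,*(RED if sys.argv[1]=='r' else YEL));print(n,c,x.round(1))
E
python3 lay.py y
```

```text
[509.7  49.5   3. ] [-0.167 -3.137 -0.   ] 48.0098136450088 [-0.8 -0.2  0.2]
109 (np.float64(313.8), np.float64(237.5)) [-4.9  0.8]
```

Run:
```python
from fit import *
s=grab('scene');st=env.state();T=np.array(st['tcp_pos'])
hsv=cv2.cvtColor(s['pixels'],cv2.COLOR_RGB2HSV);m=cv2.inRange(hsv,np.array((20,85,40)),np.array((36,255,255)))
p=proj(s,T).astype(int);m=m[p[1]-20:p[1]+20,p[0]-22:p[0]+22]
ys,xs=np.nonzero(m);print('obs',xs.min()+p[0]-22,xs.max()+p[0]-22,ys.min()+p[1]-20,ys.max()+p[1]-20)
hsvc=hsv[p[1]-26:p[1]+14,p[0]-22:p[0]+22];w=(hsvc[...,1]<60)&(hsvc[...,2]>150)
v=st['eef_rot'];g=2*np.arctan2(v[1],v[0]);e=np.array([-np.cos(g),-np.sin(g),0])
for c,ph,z in((-5,0,18),(-11,0,18),(-11,.2,26),(-11,.4,34)):
    a=e*np.cos(ph)+np.array([0,0,np.sin(ph)]);M=np.array([T[0],T[1],z])+a*c
    I=np.array([proj(s,x) for x in np.vstack([circ(M,a,44,13),circ(M,a,26,13)])]);print(c,ph,I.min(0).round(1),I.max(0).round(1),cv2.contourArea(cv2.convexHull(I.astype(np.float32))))
cv2.imwrite('pics/lay2.png',cv2.resize(cv2.cvtColor(s['pixels'],cv2.COLOR_RGB2BGR)[p[1]-60:p[1]+40,p[0]-60:p[0]+60],None,fx=4,fy=4,interpolation=cv2.INTER_CUBIC))
```

```text
obs 288 319 232 243
-5 0 [307.5 231.1] [319.5 244. ] 118.2297491026111
-11 0 [307.  229.5] [318.9 242.3] 117.28965032473207
-11 0.2 [306.9 225.5] [318.9 238.4] 117.44057772937231
-11 0.4 [306.7 221.5] [318.6 234. ] 112.94548516557552
```

View pics/lay2.png

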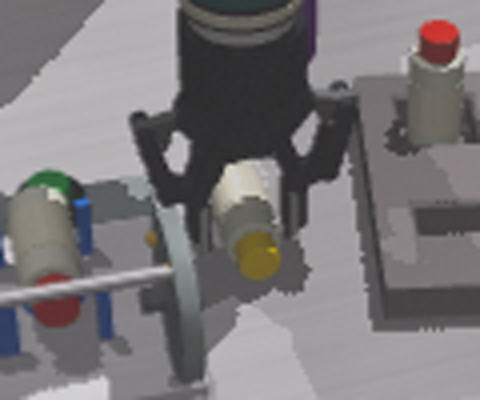

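The yellow bottle lies flat, its mid about 5 mm footward of the grasp.

Emit:
drive_tool(
  steps=[
    {"dx": 0.005, "dy": 0, "dz": 0, "spin": 0},
    {"dx": 0, "dy": 0, "dz": 0, "spin": 0},
    {"dx": 0, "dy": 0, "dz": 0, "spin": 0},
  ],
)

```text
t: 24.25
tcp_pos: [504.5, 50.0, 3.2]
eef_rot: [-0.168, -3.137, -0.0]
force: [0.5, -0.2, -0.7]
gripper_width: 47.8
grip_force: 0.0
```

Emit:
drive_tool(
  fingers=0.03,
  steps=[
    {"dx": 0, "dy": 0, "dz": 0, "spin": 0},
    {"dx": 0, "dy": 0, "dz": 0, "spin": 0},
    {"dx": 0, "dy": 0, "dz": 0, "spin": 0},
    {"dx": 0, "dy": 0, "dz": 0, "spin": 0},
    {"dx": 0, "dy": 0, "dz": 0, "spin": 0},
    {"dx": 0, "dy": 0, "dz": 0, "spin": 0},
  ],
)

```text
t: 24.75
tcp_pos: [505.3, 49.9, 3.6]
eef_rot: [0.168, 3.136, 0.0]
force: [-0.5, -0.1, 2.3]
gripper_width: 34.2
grip_force: 59.8
```

```bash
sed -i "s/YEL=((20,/YEL=((22,/" h.py; python3 lay.py y
```

```text
[505.3  49.9   3.6] [0.168 3.136 0.   ] 34.212102283035975 [-0.5 -0.1  2.3]
108 (np.float64(314.0), np.float64(237.5)) [-0.4  1.3]
```

Emit:
drive_tool(
  steps=[
    {"dx": 0, "dy": 0, "dz": -0.032, "spin": 0},
    {"dx": 0, "dy": 0, "dz": -0.032, "spin": 0},
    {"dx": 0, "dy": 0, "dz": -0.032, "spin": 0},
    {"dx": 0, "dy": 0, "dz": -0.032, "spin": 0},
    {"dx": 0, "dy": 0, "dz": -0.032, "spin": 0},
    {"dx": -0.013, "dy": -0.0327, "dz": 0, "spin": 0},
    {"dx": -0.013, "dy": -0.0327, "dz": 0, "spin": 0},
    {"dx": -0.013, "dy": -0.0327, "dz": 0, "spin": 0},
    {"dx": -0.013, "dy": -0.0327, "dz": 0, "spin": 0},
    {"dx": -0.013, "dy": -0.0327, "dz": 0, "spin": 0},
    {"dx": -0.013, "dy": -0.0327, "dz": 0, "spin": 0},
    {"dx": 0, "dy": 0, "dz": 0, "spin": 0},
  ],
)

```text
t: 25.8
tcp_pos: [562.0, -159.5, 161.8]
eef_rot: [-0.177, -3.136, 0.005]
force: [-0.1, 1.5, -0.7]
gripper_width: 34.3
grip_force: 60.0
```

Emit:
drive_tool(
  steps=[
    {"dx": 0, "dy": 0, "dz": 0.03, "spin": 0},
    {"dx": 0, "dy": 0, "dz": 0.03, "spin": 0},
    {"dx": 0, "dy": 0, "dz": 0.015, "spin": 0},
    {"dx": 0, "dy": 0, "dz": 0.01, "spin": 0},
    {"dx": 0, "dy": 0, "dz": 0.004, "spin": 0},
    {"dx": 0, "dy": 0, "dz": 0.001, "spin": 0},
    {"dx": 0, "dy": 0, "dz": 0, "spin": 0},
    {"dx": 0, "dy": 0, "dz": 0, "spin": 0},
  ],
)

```text
t: 26.47
tcp_pos: [562.7, -153.7, 75.0]
eef_rot: [0.167, 3.134, -0.001]
force: [0.3, 0.0, -0.5]
gripper_width: 34.5
grip_force: 60.0
```

Emit:
drive_tool(
  steps=[
    {"dx": 0, "dy": 0, "dz": 0.0015, "spin": 0},
    {"dx": 0, "dy": 0, "dz": 0.0015, "spin": 0},
    {"dx": 0, "dy": 0, "dz": 0.001, "spin": 0},
    {"dx": 0, "dy": 0, "dz": 0, "spin": 0},
  ],
)

```text
t: 26.8
tcp_pos: [562.0, -153.3, 69.8]
eef_rot: [0.167, 3.136, 0.0]
force: [0.5, 1.8, 1.0]
gripper_width: 34.2
grip_force: 60.3
```

Emit:
drive_tool(
  steps=[
    {"dx": 0, "dy": 0, "dz": 0.001, "spin": 0},
    {"dx": 0, "dy": 0, "dz": 0, "spin": 0},
    {"dx": 0, "dy": 0, "dz": 0, "spin": 0},
  ],
)

```text
t: 27.05
tcp_pos: [562.1, -153.3, 69.7]
eef_rot: [0.167, 3.136, 0.0]
force: [-2.6, 2.0, 4.8]
gripper_width: 34.4
grip_force: 60.7
```

Emit:
drive_tool(
  steps=[
    {"dx": 0, "dy": 0, "dz": 0.001, "spin": 0},
    {"dx": 0, "dy": 0, "dz": 0, "spin": 0},
    {"dx": 0, "dy": 0, "dz": 0, "spin": 0},
  ],
)

```text
t: 27.3
tcp_pos: [562.1, -153.3, 69.7]
eef_rot: [0.167, 3.135, -0.0]
force: [-3.1, 3.1, 8.6]
gripper_width: 34.1
grip_force: 61.1
```

Emit:
drive_tool(
  fingers=0.047,
  steps=[
    {"dx": 0, "dy": 0, "dz": 0, "spin": 0},
    {"dx": 0, "dy": 0, "dz": 0, "spin": 0},
    {"dx": 0, "dy": 0, "dz": 0, "spin": 0},
    {"dx": 0, "dy": 0, "dz": 0, "spin": 0},
    {"dx": 0, "dy": 0, "dz": -0.01, "spin": 0},
    {"dx": 0, "dy": 0, "dz": -0.03, "spin": 0},
    {"dx": 0, "dy": 0, "dz": -0.035, "spin": 0},
    {"dx": 0, "dy": 0, "dz": -0.035, "spin": 0},
    {"dx": 0, "dy": 0, "dz": 0, "spin": 0},
  ],
)

```text
t: 28.05
tcp_pos: [565.5, -155.0, 187.4]
eef_rot: [0.167, 3.121, -0.008]
force: [0.7, 0.3, 0.9]
gripper_width: 46.8
grip_force: 0.0
```

Emit:
drive_tool(
  fingers=0.085,
  steps=[
    {"dx": 0.014, "dy": 0.034, "dz": 0, "spin": 0},
    {"dx": 0.014, "dy": 0.034, "dz": 0, "spin": 0},
    {"dx": 0.014, "dy": 0.034, "dz": 0, "spin": 0},
    {"dx": 0.014, "dy": 0.034, "dz": 0, "spin": 0},
    {"dx": 0.014, "dy": 0.034, "dz": 0, "spin": 0},
    {"dx": 0.014, "dy": 0.034, "dz": 0, "spin": 0},
    {"dx": 0.014, "dy": 0.034, "dz": 0, "spin": 0},
    {"dx": 0.014, "dy": 0.034, "dz": 0, "spin": 0},
    {"dx": 0.014, "dy": 0.034, "dz": 0, "spin": 0},
    {"dx": 0.014, "dy": 0.034, "dz": 0, "spin": 0},
    {"dx": 0, "dy": 0, "dz": 0, "spin": 0.08},
    {"dx": 0, "dy": 0, "dz": 0, "spin": 0.08},
  ],
)

```text
t: 29.05
tcp_pos: [457.8, 201.8, 177.9]
eef_rot: [0.416, 3.113, 0.001]
force: [0.6, -0.4, 0.7]
gripper_width: 84.8
grip_force: 0.0
```

Emit:
drive_tool(
  steps=[
    {"dx": 0, "dy": 0, "dz": 0, "spin": 0},
    {"dx": 0, "dy": 0, "dz": 0, "spin": 0},
  ],
)

```text
t: 29.22
tcp_pos: [458.7, 199.6, 177.7]
eef_rot: [0.414, 3.114, 0.0]
force: [0.1, -0.7, -0.8]
gripper_width: 85.0
grip_force: 0.0
```

Run:
```python
from fit import *
s=grab('scene');t=grab('top')
print(env.state()['tcp_pos'])
for a,b,z in (((568.8,-87.5),RED,84),((562.1,-153.2),YEL,84)):
    for f in(s,t):
        p=proj(f,[*a,z]).astype(int);bx=[p[0]-22,p[1]-26,p[0]+22,p[1]+26];c=cb(f,*b,bx)
        print(c, atz(f,c[1],c[2],z).round(1) if c[0] else '', 'expected cap centre',np.array(a)+35*np.array([.995,-.102]))
print(cb(s,*RED,(335,170,380,200)),cb(s,*YEL,(380,170,430,200)))
```

```text
[458.83508201 199.20113793 177.53489542]
(85, np.float64(263.8), np.float64(249.7)) [608.1 -90.5  84. ] expected cap centre [603.625 -91.07 ]
(58, np.float64(371.6), np.float64(173.8)) [609.3 -92.3  84. ] expected cap centre [603.625 -91.07 ]
(49, np.float64(234.5), np.float64(255.2)) [ 603.5 -154.4   84. ] expected cap centre [ 596.925 -156.77 ]
(60, np.float64(396.3), np.float64(177.6)) [ 600.8 -157.9   84. ] expected cap centre [ 596.925 -156.77 ]
(91, np.float64(359.5), np.float64(183.9)) (91, np.float64(400.2), np.float64(182.8))
```

Emit:
drive_tool(
  steps=[
    {"dx": 0, "dy": 0, "dz": 0.03, "spin": 0},
    {"dx": 0, "dy": 0, "dz": 0.03, "spin": 0},
    {"dx": 0, "dy": 0, "dz": 0.03, "spin": 0},
    {"dx": 0, "dy": 0, "dz": 0.03, "spin": 0},
    {"dx": 0, "dy": 0, "dz": 0.0175, "spin": 0},
    {"dx": 0, "dy": 0, "dz": 0, "spin": 0},
    {"dx": 0, "dy": 0, "dz": 0, "spin": 0},
  ],
)

```text
t: 29.9
tcp_pos: [458.2, 198.8, 39.1]
eef_rot: [-0.418, -3.111, 0.001]
force: [0.0, -0.4, 1.2]
gripper_width: 84.8
grip_force: 0.0
```

Emit:
drive_tool(
  fingers=0.03,
  steps=[
    {"dx": 0, "dy": 0, "dz": 0, "spin": 0},
    {"dx": 0, "dy": 0, "dz": 0, "spin": 0},
    {"dx": 0, "dy": 0, "dz": 0, "spin": 0},
    {"dx": 0, "dy": 0, "dz": 0, "spin": 0},
    {"dx": 0, "dy": 0, "dz": 0, "spin": 0},
    {"dx": 0, "dy": 0, "dz": 0, "spin": 0},
    {"dx": 0, "dy": 0, "dz": 0, "spin": 0},
    {"dx": 0, "dy": 0, "dz": 0, "spin": 0},
  ],
)

```text
t: 30.57
tcp_pos: [459.6, 199.8, 41.4]
eef_rot: [0.417, 3.111, 0.001]
force: [-1.0, -0.5, 5.4]
gripper_width: 34.5
grip_force: 59.4
```

Emit:
drive_tool(
  steps=[
    {"dx": 0, "dy": 0, "dz": -0.01, "spin": 0},
    {"dx": -0.01, "dy": 0, "dz": 0, "spin": 0},
    {"dx": -0.005, "dy": 0, "dz": -0.001, "spin": 0},
    {"dx": -0.005, "dy": 0, "dz": -0.001, "spin": 0},
    {"dx": -0.005, "dy": 0, "dz": -0.001, "spin": 0},
    {"dx": -0.005, "dy": 0, "dz": 0, "spin": 0},
    {"dx": -0.005, "dy": 0, "dz": 0, "spin": 0},
    {"dx": -0.005, "dy": 0, "dz": 0, "spin": 0},
    {"dx": 0, "dy": 0, "dz": 0, "spin": 0},
  ],
)

```text
t: 31.32
tcp_pos: [494.2, 189.8, 51.2]
eef_rot: [-0.417, -3.104, -0.001]
force: [-7.4, 2.7, 1.1]
gripper_width: 34.9
grip_force: 60.9
```

Emit:
drive_tool(
  steps=[
    {"dx": -0.005, "dy": 0, "dz": 0.001, "spin": 0},
    {"dx": -0.005, "dy": 0, "dz": 0.002, "spin": 0},
    {"dx": -0.005, "dy": 0, "dz": 0.003, "spin": 0},
    {"dx": -0.005, "dy": 0, "dz": 0.003, "spin": 0},
    {"dx": -0.005, "dy": 0, "dz": 0.004, "spin": 0},
    {"dx": -0.005, "dy": 0, "dz": 0.004, "spin": 0},
    {"dx": -0.004, "dy": 0, "dz": 0.003, "spin": 0},
    {"dx": 0, "dy": 0, "dz": 0, "spin": 0},
    {"dx": 0, "dy": 0, "dz": 0, "spin": 0},
  ],
)

```text
t: 32.07
tcp_pos: [529.0, 180.2, 32.1]
eef_rot: [-0.418, -3.11, -0.0]
force: [-4.4, 1.6, 2.1]
gripper_width: 34.2
grip_force: 59.3
```

Emit:
drive_tool(
  steps=[
    {"dx": 0, "dy": 0, "dz": -0.03, "spin": 0},
    {"dx": 0, "dy": 0, "dz": -0.04, "spin": 0},
    {"dx": 0, "dy": 0, "dz": -0.04, "spin": 0},
    {"dx": 0, "dy": 0, "dz": 0, "spin": -0.08},
    {"dx": 0, "dy": 0, "dz": 0, "spin": -0.08},
    {"dx": 0.0012, "dy": -0.0328, "dz": 0, "spin": 0},
    {"dx": 0.0012, "dy": -0.0328, "dz": 0, "spin": 0},
    {"dx": 0.0012, "dy": -0.0328, "dz": 0, "spin": 0},
    {"dx": 0.0012, "dy": -0.0328, "dz": 0, "spin": 0},
    {"dx": 0, "dy": 0, "dz": 0.02, "spin": 0},
    {"dx": 0, "dy": 0, "dz": 0.03, "spin": 0},
    {"dx": 0, "dy": 0, "dz": 0.03, "spin": 0},
  ],
)

```text
t: 33.07
tcp_pos: [513.4, 48.5, 63.6]
eef_rot: [0.17, 3.13, -0.001]
force: [1.0, 1.0, -1.5]
gripper_width: 34.4
grip_force: 59.9
```

Emit:
drive_tool(
  steps=[
    {"dx": 0, "dy": 0, "dz": 0.03, "spin": 0},
    {"dx": 0, "dy": 0, "dz": 0.01, "spin": 0},
    {"dx": 0, "dy": 0, "dz": 0.006, "spin": 0},
    {"dx": 0, "dy": 0, "dz": 0.004, "spin": 0},
    {"dx": 0, "dy": 0, "dz": 0.004, "spin": 0},
    {"dx": 0, "dy": 0, "dz": 0.002, "spin": 0},
    {"dx": 0, "dy": 0, "dz": 0.002, "spin": 0},
    {"dx": 0, "dy": 0, "dz": 0.001, "spin": 0},
    {"dx": 0, "dy": 0, "dz": 0, "spin": 0},
    {"dx": 0, "dy": 0, "dz": 0, "spin": 0},
  ],
)

```text
t: 33.9
tcp_pos: [515.3, 49.5, 8.4]
eef_rot: [0.166, 3.128, -0.001]
force: [-0.5, -1.6, 6.7]
gripper_width: 34.3
grip_force: 61.4
```

Emit:
drive_tool(
  fingers=0.048,
  steps=[
    {"dx": 0, "dy": 0, "dz": 0, "spin": 0},
    {"dx": 0, "dy": 0, "dz": 0, "spin": 0},
    {"dx": 0, "dy": 0, "dz": 0, "spin": 0},
    {"dx": 0, "dy": 0, "dz": 0, "spin": 0},
    {"dx": 0, "dy": 0, "dz": 0, "spin": 0},
    {"dx": 0, "dy": 0, "dz": 0, "spin": 0},
  ],
)

```text
t: 34.4
tcp_pos: [511.1, 50.2, 3.6]
eef_rot: [-0.167, -3.137, -0.0]
force: [-0.0, 0.2, 0.4]
gripper_width: 48.2
grip_force: 0.0
```

```bash
python3 lay.py r
```

```text
[511.1  50.2   3.6] [-0.167 -3.137 -0.   ] 48.184166470068405 [-0.   0.2  0.4]
98 (np.float64(314.4), np.float64(237.8)) [-4.9  1.2]
```

Same result as before, so I repeat the same correction and grasp.

Emit:
drive_tool(
  steps=[
    {"dx": 0.005, "dy": 0, "dz": 0, "spin": 0},
    {"dx": 0, "dy": 0, "dz": 0, "spin": 0},
    {"dx": 0, "dy": 0, "dz": 0, "spin": 0},
  ],
)

```text
t: 34.7
tcp_pos: [505.8, 50.7, 3.6]
eef_rot: [-0.167, -3.137, -0.0]
force: [-0.6, 0.2, 0.1]
gripper_width: 48.0
grip_force: 0.0
```

Emit:
drive_tool(
  fingers=0.03,
  steps=[
    {"dx": 0, "dy": 0, "dz": 0, "spin": 0},
    {"dx": 0, "dy": 0, "dz": 0, "spin": 0},
    {"dx": 0, "dy": 0, "dz": 0, "spin": 0},
    {"dx": 0, "dy": 0, "dz": 0, "spin": 0},
    {"dx": 0, "dy": 0, "dz": 0, "spin": 0},
    {"dx": 0, "dy": 0, "dz": 0, "spin": 0},
  ],
)

```text
t: 35.2
tcp_pos: [506.6, 50.6, 4.1]
eef_rot: [0.168, 3.136, 0.0]
force: [0.0, 0.5, 1.7]
gripper_width: 34.1
grip_force: 59.8
```

```bash
python3 lay.py r
```

```text
[506.6  50.6   4.1] [0.168 3.136 0.   ] 34.14607199790984 [0.  0.5 1.7]
100 (np.float64(314.4), np.float64(238.0)) [0.3 1. ]
```

Emit:
drive_tool(
  steps=[
    {"dx": 0, "dy": 0, "dz": -0.032, "spin": 0},
    {"dx": 0, "dy": 0, "dz": -0.032, "spin": 0},
    {"dx": 0, "dy": 0, "dz": -0.032, "spin": 0},
    {"dx": 0, "dy": 0, "dz": -0.032, "spin": 0},
    {"dx": 0, "dy": 0, "dz": -0.032, "spin": 0},
    {"dx": -0.0107, "dy": -0.0375, "dz": 0, "spin": 0},
    {"dx": -0.0107, "dy": -0.0375, "dz": 0, "spin": 0},
    {"dx": -0.0107, "dy": -0.0375, "dz": 0, "spin": 0},
    {"dx": -0.0107, "dy": -0.0375, "dz": 0, "spin": 0},
    {"dx": -0.0107, "dy": -0.0375, "dz": 0, "spin": 0},
    {"dx": -0.0107, "dy": -0.0375, "dz": 0, "spin": 0},
    {"dx": -0.0107, "dy": -0.0375, "dz": 0, "spin": 0},
  ],
)

```text
t: 36.25
tcp_pos: [552.4, -220.1, 162.9]
eef_rot: [-0.168, -3.136, -0.001]
force: [1.0, 0.1, -0.1]
gripper_width: 34.3
grip_force: 60.0
```

Emit:
drive_tool(
  steps=[
    {"dx": 0, "dy": 0, "dz": 0, "spin": 0},
    {"dx": 0, "dy": 0, "dz": 0.03, "spin": 0},
    {"dx": 0, "dy": 0, "dz": 0.03, "spin": 0},
    {"dx": 0, "dy": 0, "dz": 0.015, "spin": 0},
    {"dx": 0, "dy": 0, "dz": 0.01, "spin": 0},
    {"dx": 0, "dy": 0, "dz": 0.004, "spin": 0},
    {"dx": 0, "dy": 0, "dz": 0.002, "spin": 0},
    {"dx": 0, "dy": 0, "dz": 0, "spin": 0},
    {"dx": 0, "dy": 0, "dz": 0, "spin": 0},
  ],
)

```text
t: 37.0
tcp_pos: [553.7, -218.7, 74.4]
eef_rot: [0.167, 3.134, -0.002]
force: [-0.2, -0.1, -0.9]
gripper_width: 34.3
grip_force: 60.1
```

Emit:
drive_tool(
  steps=[
    {"dx": 0, "dy": 0, "dz": 0.0015, "spin": 0},
    {"dx": 0, "dy": 0, "dz": 0.001, "spin": 0},
    {"dx": 0, "dy": 0, "dz": 0, "spin": 0},
    {"dx": 0, "dy": 0, "dz": 0, "spin": 0},
  ],
)

```text
t: 37.33
tcp_pos: [552.9, -218.4, 70.6]
eef_rot: [0.168, 3.137, -0.0]
force: [0.4, 0.3, -0.9]
gripper_width: 34.0
grip_force: 60.1
```

Emit:
drive_tool(
  steps=[
    {"dx": 0, "dy": 0, "dz": 0.001, "spin": 0},
    {"dx": 0, "dy": 0, "dz": 0.001, "spin": 0},
    {"dx": 0, "dy": 0, "dz": 0, "spin": 0},
    {"dx": 0, "dy": 0, "dz": 0, "spin": 0},
  ],
)

```text
t: 37.67
tcp_pos: [553.0, -218.6, 70.2]
eef_rot: [0.167, 3.136, -0.001]
force: [-2.6, 0.4, 6.1]
gripper_width: 34.2
grip_force: 60.8
```

Emit:
drive_tool(
  fingers=0.047,
  steps=[
    {"dx": 0, "dy": 0, "dz": 0, "spin": 0},
    {"dx": 0, "dy": 0, "dz": 0, "spin": 0},
    {"dx": 0, "dy": 0, "dz": 0, "spin": 0},
    {"dx": 0, "dy": 0, "dz": 0, "spin": 0},
    {"dx": 0, "dy": 0, "dz": -0.01, "spin": 0},
    {"dx": 0, "dy": 0, "dz": -0.03, "spin": 0},
    {"dx": 0, "dy": 0, "dz": -0.035, "spin": 0},
    {"dx": 0, "dy": 0, "dz": -0.035, "spin": 0},
    {"dx": 0, "dy": 0, "dz": 0, "spin": 0},
  ],
)

```text
t: 38.42
tcp_pos: [556.5, -220.2, 188.7]
eef_rot: [0.167, 3.122, -0.01]
force: [1.2, -0.5, 1.4]
gripper_width: 47.4
grip_force: 0.0
```

Emit:
drive_tool(
  fingers=0.085,
  steps=[
    {"dx": 0.009, "dy": 0.0393, "dz": 0, "spin": 0},
    {"dx": 0.009, "dy": 0.0393, "dz": 0, "spin": 0},
    {"dx": 0.009, "dy": 0.0393, "dz": 0, "spin": 0},
    {"dx": 0.009, "dy": 0.0393, "dz": 0, "spin": 0},
    {"dx": 0.009, "dy": 0.0393, "dz": 0, "spin": 0},
    {"dx": 0.009, "dy": 0.0393, "dz": 0, "spin": 0},
    {"dx": 0.009, "dy": 0.0393, "dz": 0, "spin": 0},
    {"dx": 0.009, "dy": 0.0393, "dz": 0, "spin": 0},
    {"dx": 0.009, "dy": 0.0393, "dz": 0, "spin": 0},
    {"dx": 0.009, "dy": 0.0393, "dz": 0, "spin": 0},
    {"dx": 0.009, "dy": 0.0393, "dz": 0, "spin": 0},
    {"dx": 0.009, "dy": 0.0393, "dz": 0, "spin": 0},
  ],
)

```text
t: 39.42
tcp_pos: [495.2, 264.1, 179.1]
eef_rot: [0.167, 3.136, 0.001]
force: [1.0, 0.4, 0.1]
gripper_width: 85.3
grip_force: 0.0
```

Emit:
drive_tool(
  steps=[
    {"dx": 0.009, "dy": 0.0393, "dz": 0, "spin": 0},
    {"dx": 0, "dy": 0, "dz": 0, "spin": 0.08},
    {"dx": 0, "dy": 0, "dz": 0, "spin": 0.08},
    {"dx": 0, "dy": 0, "dz": 0, "spin": 0},
    {"dx": 0, "dy": 0, "dz": 0, "spin": 0},
    {"dx": 0, "dy": 0, "dz": 0, "spin": 0},
  ],
)

```text
t: 39.92
tcp_pos: [491.1, 301.8, 178.7]
eef_rot: [0.416, 3.113, 0.001]
force: [-0.2, -0.3, -0.3]
gripper_width: 84.8
grip_force: 0.0
```

Run:
```python
from fit import *
s=grab('scene');t=grab('top')
print(env.state()['tcp_pos'],env.state()['eef_rot'])
for a,b,z in (((568.8,-87.5),RED,84),((562.1,-153.2),YEL,84),((555.3,-218.8),RED,84)):
    for f in(s,t):
        p=proj(f,[*a,z]).astype(int);bx=[p[0]-22,p[1]-26,p[0]+22,p[1]+26] if f is s else [p[0]-13,p[1]-26,p[0]+13,p[1]+20];c=cb(f,*b,bx)
        print(c, atz(f,c[1],c[2],z).round(1) if c[0] else '', 'expected cap centre',np.array(a)+35*np.array([.995,-.102]))
print(cb(s,*YEL,(380,170,430,200)))
```

```text
[491.14038431 301.55256464 178.58957024] [4.17762924e-01 3.11336662e+00 4.20223390e-04]
(83, np.float64(263.7), np.float64(249.6)) [607.7 -90.6  84. ] expected cap centre [603.625 -91.07 ]
(57, np.float64(371.7), np.float64(173.8)) [609.3 -92.5  84. ] expected cap centre [603.625 -91.07 ]
(49, np.float64(234.5), np.float64(255.3)) [ 603.8 -154.5   84. ] expected cap centre [ 596.925 -156.77 ]
(60, np.float64(396.3), np.float64(177.5)) [ 601.  -157.9   84. ] expected cap centre [ 596.925 -156.77 ]
(79, np.float64(204.9), np.float64(258.7)) [ 592.8 -217.    84. ] expected cap centre [ 590.125 -222.37 ]
(61, np.float64(421.4), np.float64(181.2)) [ 592.8 -224.7   84. ] expected cap centre [ 590.125 -222.37 ]
(91, np.float64(400.2), np.float64(182.8))
```

Three bottles are in place. The last one is the near yellow.

Emit:
drive_tool(
  steps=[
    {"dx": 0, "dy": 0, "dz": 0.03, "spin": 0},
    {"dx": 0, "dy": 0, "dz": 0.03, "spin": 0},
    {"dx": 0, "dy": 0, "dz": 0.03, "spin": 0},
    {"dx": 0, "dy": 0, "dz": 0.03, "spin": 0},
    {"dx": 0, "dy": 0, "dz": 0.0185, "spin": 0},
    {"dx": 0, "dy": 0, "dz": 0, "spin": 0},
    {"dx": 0, "dy": 0, "dz": 0, "spin": 0},
  ],
)

```text
t: 40.6
tcp_pos: [490.3, 301.3, 38.9]
eef_rot: [-0.418, -3.111, 0.002]
force: [-0.1, -0.3, 0.3]
gripper_width: 84.9
grip_force: 0.0
```

Emit:
drive_tool(
  fingers=0.03,
  steps=[
    {"dx": 0, "dy": 0, "dz": 0, "spin": 0},
    {"dx": 0, "dy": 0, "dz": 0, "spin": 0},
    {"dx": 0, "dy": 0, "dz": 0, "spin": 0},
    {"dx": 0, "dy": 0, "dz": 0, "spin": 0},
    {"dx": 0, "dy": 0, "dz": 0, "spin": 0},
    {"dx": 0, "dy": 0, "dz": 0, "spin": 0},
    {"dx": 0, "dy": 0, "dz": 0, "spin": 0},
    {"dx": 0, "dy": 0, "dz": 0, "spin": 0},
  ],
)

```text
t: 41.27
tcp_pos: [491.9, 302.3, 41.6]
eef_rot: [0.417, 3.111, 0.002]
force: [-0.7, -1.4, 5.8]
gripper_width: 34.8
grip_force: 59.1
```

Emit:
drive_tool(
  steps=[
    {"dx": 0, "dy": 0, "dz": -0.01, "spin": 0},
    {"dx": -0.007, "dy": 0, "dz": 0, "spin": 0},
    {"dx": -0.005, "dy": 0, "dz": -0.001, "spin": 0},
    {"dx": -0.005, "dy": 0, "dz": -0.001, "spin": 0},
    {"dx": -0.005, "dy": 0, "dz": -0.001, "spin": 0},
    {"dx": -0.005, "dy": 0, "dz": 0, "spin": 0},
    {"dx": -0.005, "dy": 0, "dz": 0, "spin": 0},
    {"dx": -0.005, "dy": 0, "dz": 0, "spin": 0},
    {"dx": 0, "dy": 0, "dz": 0, "spin": 0},
  ],
)

```text
t: 42.02
tcp_pos: [522.9, 293.1, 51.2]
eef_rot: [-0.416, -3.103, 0.001]
force: [-9.7, 2.8, 2.8]
gripper_width: 34.5
grip_force: 61.3
```

Emit:
drive_tool(
  steps=[
    {"dx": -0.005, "dy": 0, "dz": 0.001, "spin": 0},
    {"dx": -0.005, "dy": 0, "dz": 0.002, "spin": 0},
    {"dx": -0.005, "dy": 0, "dz": 0.003, "spin": 0},
    {"dx": -0.005, "dy": 0, "dz": 0.003, "spin": 0},
    {"dx": -0.005, "dy": 0, "dz": 0.004, "spin": 0},
    {"dx": -0.005, "dy": 0, "dz": 0.004, "spin": 0},
    {"dx": -0.004, "dy": 0, "dz": 0.003, "spin": 0},
    {"dx": 0, "dy": 0, "dz": 0, "spin": 0},
    {"dx": 0, "dy": 0, "dz": 0, "spin": 0},
  ],
)

```text
t: 42.77
tcp_pos: [558.4, 283.6, 32.3]
eef_rot: [-0.418, -3.11, -0.0]
force: [-4.8, 1.6, 1.7]
gripper_width: 34.1
grip_force: 59.4
```

Emit:
drive_tool(
  steps=[
    {"dx": 0, "dy": 0, "dz": -0.03, "spin": 0},
    {"dx": 0, "dy": 0, "dz": -0.04, "spin": 0},
    {"dx": 0, "dy": 0, "dz": -0.04, "spin": 0},
    {"dx": 0, "dy": 0, "dz": 0, "spin": -0.08},
    {"dx": 0, "dy": 0, "dz": 0, "spin": -0.08},
    {"dx": 0.0033, "dy": -0.0339, "dz": 0, "spin": 0},
    {"dx": 0.0033, "dy": -0.0339, "dz": 0, "spin": 0},
    {"dx": 0.0033, "dy": -0.0339, "dz": 0, "spin": 0},
    {"dx": 0.0033, "dy": -0.0339, "dz": 0, "spin": 0},
    {"dx": 0.0033, "dy": -0.0339, "dz": 0, "spin": 0},
    {"dx": 0.0033, "dy": -0.0339, "dz": 0, "spin": 0},
    {"dx": 0.0033, "dy": -0.0339, "dz": 0, "spin": 0},
  ],
)

```text
t: 43.77
tcp_pos: [511.1, 47.7, 142.8]
eef_rot: [0.168, 3.135, -0.002]
force: [0.3, -1.0, -1.0]
gripper_width: 34.5
grip_force: 59.9
```

Emit:
drive_tool(
  steps=[
    {"dx": 0, "dy": 0, "dz": 0.03, "spin": 0},
    {"dx": 0, "dy": 0, "dz": 0.03, "spin": 0},
    {"dx": 0, "dy": 0, "dz": 0.03, "spin": 0},
    {"dx": 0, "dy": 0, "dz": 0.02, "spin": 0},
    {"dx": 0, "dy": 0, "dz": 0.01, "spin": 0},
    {"dx": 0, "dy": 0, "dz": 0.006, "spin": 0},
    {"dx": 0, "dy": 0, "dz": 0.004, "spin": 0},
    {"dx": 0, "dy": 0, "dz": 0.004, "spin": 0},
    {"dx": 0, "dy": 0, "dz": 0.003, "spin": 0},
    {"dx": 0, "dy": 0, "dz": 0.002, "spin": 0},
    {"dx": 0, "dy": 0, "dz": 0, "spin": 0},
    {"dx": 0, "dy": 0, "dz": 0, "spin": 0},
  ],
)

```text
t: 44.77
tcp_pos: [515.3, 49.4, 8.2]
eef_rot: [0.166, 3.128, -0.001]
force: [0.6, -0.3, 7.4]
gripper_width: 34.8
grip_force: 61.8
```

Emit:
drive_tool(
  fingers=0.048,
  steps=[
    {"dx": 0, "dy": 0, "dz": 0, "spin": 0},
    {"dx": 0, "dy": 0, "dz": 0, "spin": 0},
    {"dx": 0, "dy": 0, "dz": 0, "spin": 0},
    {"dx": 0, "dy": 0, "dz": 0, "spin": 0},
    {"dx": 0, "dy": 0, "dz": 0, "spin": 0},
    {"dx": 0, "dy": 0, "dz": 0, "spin": 0},
  ],
)

```text
t: 45.27
tcp_pos: [511.0, 50.0, 3.6]
eef_rot: [-0.167, -3.137, -0.0]
force: [1.4, -0.2, 0.0]
gripper_width: 47.7
grip_force: 0.0
```

```bash
python3 lay.py y
```

```text
[511.   50.    3.6] [-0.167 -3.137 -0.   ] 47.70185573962595 [ 1.4 -0.2  0. ]
108 (np.float64(314.2), np.float64(237.7)) [-5.2  1. ]
```

Emit:
drive_tool(
  steps=[
    {"dx": 0.005, "dy": 0, "dz": 0, "spin": 0},
    {"dx": 0, "dy": 0, "dz": 0, "spin": 0},
    {"dx": 0, "dy": 0, "dz": 0, "spin": 0},
  ],
)

```text
t: 45.57
tcp_pos: [505.7, 50.5, 3.6]
eef_rot: [-0.168, -3.137, -0.0]
force: [0.7, -0.6, -0.3]
gripper_width: 47.8
grip_force: 0.0
```

Emit:
drive_tool(
  fingers=0.03,
  steps=[
    {"dx": 0, "dy": 0, "dz": 0, "spin": 0},
    {"dx": 0, "dy": 0, "dz": 0, "spin": 0},
    {"dx": 0, "dy": 0, "dz": 0, "spin": 0},
    {"dx": 0, "dy": 0, "dz": 0, "spin": 0},
    {"dx": 0, "dy": 0, "dz": 0, "spin": 0},
    {"dx": 0, "dy": 0, "dz": 0, "spin": 0},
  ],
)

```text
t: 46.07
tcp_pos: [506.5, 50.4, 4.1]
eef_rot: [0.168, 3.136, 0.0]
force: [-0.1, 0.0, 2.5]
gripper_width: 34.3
grip_force: 59.9
```

```bash
python3 lay.py y
```

```text
[506.5  50.4   4.1] [0.168 3.136 0.   ] 34.28465848241527 [-0.1  0.   2.5]
109 (np.float64(314.2), np.float64(237.9)) [0.  0.8]
```

Emit:
drive_tool(
  steps=[
    {"dx": 0, "dy": 0, "dz": -0.04, "spin": 0},
    {"dx": 0, "dy": 0, "dz": -0.04, "spin": 0},
    {"dx": 0, "dy": 0, "dz": -0.04, "spin": 0},
    {"dx": 0, "dy": 0, "dz": -0.04, "spin": 0},
    {"dx": 0, "dy": 0, "dz": 0, "spin": 0},
    {"dx": -0.0084, "dy": -0.0365, "dz": 0, "spin": 0},
    {"dx": -0.0084, "dy": -0.0365, "dz": 0, "spin": 0},
    {"dx": -0.0084, "dy": -0.0365, "dz": 0, "spin": 0},
    {"dx": -0.0084, "dy": -0.0365, "dz": 0, "spin": 0},
    {"dx": -0.0084, "dy": -0.0365, "dz": 0, "spin": 0},
    {"dx": -0.0084, "dy": -0.0365, "dz": 0, "spin": 0},
  ],
)

```text
t: 47.03
tcp_pos: [532.5, -174.2, 162.7]
eef_rot: [-0.167, -3.136, -0.001]
force: [1.7, 0.3, -2.3]
gripper_width: 33.9
grip_force: 60.1
```

Emit:
drive_tool(
  steps=[
    {"dx": -0.0084, "dy": -0.0365, "dz": 0, "spin": 0},
    {"dx": -0.0084, "dy": -0.0365, "dz": 0, "spin": 0},
    {"dx": -0.0084, "dy": -0.0365, "dz": 0, "spin": 0},
    {"dx": 0, "dy": 0, "dz": 0, "spin": 0},
    {"dx": 0, "dy": 0, "dz": 0.03, "spin": 0},
    {"dx": 0, "dy": 0, "dz": 0.03, "spin": 0},
    {"dx": 0, "dy": 0, "dz": 0.015, "spin": 0},
    {"dx": 0, "dy": 0, "dz": 0.01, "spin": 0},
    {"dx": 0, "dy": 0, "dz": 0.004, "spin": 0},
    {"dx": 0, "dy": 0, "dz": 0.002, "spin": 0},
    {"dx": 0, "dy": 0, "dz": 0, "spin": 0},
    {"dx": 0, "dy": 0, "dz": 0, "spin": 0},
  ],
)

```text
t: 48.03
tcp_pos: [547.2, -284.7, 74.4]
eef_rot: [0.167, 3.135, -0.002]
force: [-0.3, 0.4, -1.6]
gripper_width: 34.3
grip_force: 60.2
```

Emit:
drive_tool(
  steps=[
    {"dx": 0, "dy": 0, "dz": 0.0015, "spin": 0},
    {"dx": 0, "dy": 0, "dz": 0.0015, "spin": 0},
    {"dx": 0, "dy": 0, "dz": 0, "spin": 0},
    {"dx": 0, "dy": 0, "dz": 0, "spin": 0},
  ],
)

```text
t: 48.37
tcp_pos: [546.6, -284.4, 70.4]
eef_rot: [0.167, 3.136, -0.001]
force: [-0.1, 0.1, -0.5]
gripper_width: 34.2
grip_force: 60.2
```

Emit:
drive_tool(
  steps=[
    {"dx": 0, "dy": 0, "dz": 0.001, "spin": 0},
    {"dx": 0, "dy": 0, "dz": 0.0005, "spin": 0},
    {"dx": 0, "dy": 0, "dz": 0, "spin": 0},
  ],
)

```text
t: 48.62
tcp_pos: [546.6, -284.4, 70.2]
eef_rot: [0.167, 3.136, -0.001]
force: [-2.5, 1.3, 5.2]
gripper_width: 34.2
grip_force: 60.9
```

Emit:
drive_tool(
  fingers=0.047,
  steps=[
    {"dx": 0, "dy": 0, "dz": 0, "spin": 0},
    {"dx": 0, "dy": 0, "dz": 0, "spin": 0},
    {"dx": 0, "dy": 0, "dz": 0, "spin": 0},
    {"dx": 0, "dy": 0, "dz": 0, "spin": 0},
    {"dx": 0, "dy": 0, "dz": -0.01, "spin": 0},
    {"dx": 0, "dy": 0, "dz": -0.03, "spin": 0},
    {"dx": 0, "dy": 0, "dz": -0.04, "spin": 0},
    {"dx": 0, "dy": 0, "dz": -0.04, "spin": 0},
    {"dx": 0, "dy": 0, "dz": 0, "spin": 0},
  ],
)

```text
t: 49.37
tcp_pos: [550.1, -286.7, 200.2]
eef_rot: [0.167, 3.121, -0.015]
force: [1.1, -0.5, 2.6]
gripper_width: 47.0
grip_force: 0.0
```

Run:
```python
from fit import *
s=grab('scene');print(env.state()['tcp_pos'])
print('sleeve',cb(s,(5,150,80),(18,255,255),(120,190,310,310)))
for a,b,z in (((568.8,-87.5),RED,84),((562.1,-153.2),YEL,84),((555.3,-218.8),RED,84),((548.6,-284.5),YEL,84)):
        f=s;p=proj(f,[*a,z]).astype(int);bx=[p[0]-22,p[1]-26,p[0]+22,p[1]+26];c=cb(f,*b,bx)
        print(c, atz(f,c[1],c[2],z).round(1) if c[0] else '', 'expected cap centre',np.array(a)+35*np.array([.995,-.102]))
P=cv2.cvtColor(s['pixels'],cv2.COLOR_RGB2BGR)
cv2.imwrite('pics/all4.png',cv2.resize(P[190:310,110:310],None,fx=4,fy=4,interpolation=cv2.INTER_CUBIC))
```

```text
[ 549.10441479 -286.03967505  196.42185681]
sleeve (244, np.float64(214.4), np.float64(253.5))
(80, np.float64(263.8), np.float64(249.8)) [608.4 -90.6  84. ] expected cap centre [603.625 -91.07 ]
(53, np.float64(234.4), np.float64(255.1)) [ 603.1 -154.6   84. ] expected cap centre [ 596.925 -156.77 ]
(68, np.float64(204.9), np.float64(258.7)) [ 592.8 -217.    84. ] expected cap centre [ 590.125 -222.37 ]
(96, np.float64(171.4), np.float64(263.0)) [ 582.  -287.4   84. ] expected cap centre [ 583.425 -288.07 ]
```

View pics/all4.png

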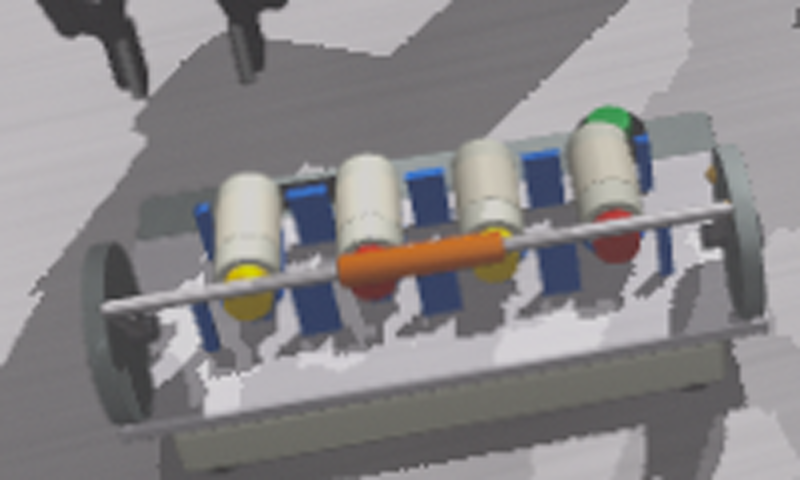

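All four bottles lie in their cradles (caps at crop (245,290), (372,285), (490,262), (615,235)). I go behind the bail now.

Emit:
drive_tool(
  fingers=0,
  steps=[
    {"dx": 0, "dy": 0, "dz": -0.01, "spin": 0},
    {"dx": -0.0273, "dy": 0.02, "dz": 0, "spin": 0},
    {"dx": -0.0273, "dy": 0.02, "dz": 0, "spin": 0},
    {"dx": -0.0273, "dy": 0.02, "dz": 0, "spin": 0},
    {"dx": -0.0273, "dy": 0.02, "dz": 0, "spin": 0},
    {"dx": -0.0273, "dy": 0.02, "dz": 0, "spin": 0},
    {"dx": 0, "dy": 0, "dz": 0, "spin": 0},
    {"dx": 0, "dy": 0, "dz": 0, "spin": 0},
  ],
)

```text
t: 50.08
tcp_pos: [693.1, -197.6, 195.1]
eef_rot: [-0.163, -3.132, -0.002]
force: [0.1, -0.6, -0.7]
gripper_width: -0.0
grip_force: 0.0
```

Emit:
drive_tool(
  steps=[
    {"dx": 0, "dy": 0, "dz": 0.035, "spin": 0},
    {"dx": 0, "dy": 0, "dz": 0.033, "spin": 0},
    {"dx": 0, "dy": 0, "dz": 0, "spin": 0},
    {"dx": 0.006, "dy": 0, "dz": 0, "spin": 0},
    {"dx": 0.006, "dy": 0, "dz": 0, "spin": 0},
    {"dx": 0.007, "dy": 0, "dz": 0, "spin": 0},
    {"dx": 0.007, "dy": 0, "dz": 0, "spin": 0},
    {"dx": 0.007, "dy": 0, "dz": 0, "spin": 0},
    {"dx": 0.007, "dy": 0, "dz": 0, "spin": 0},
    {"dx": 0.007, "dy": 0, "dz": 0, "spin": 0},
  ],
)

```text
t: 50.92
tcp_pos: [646.9, -195.2, 134.9]
eef_rot: [0.168, 3.13, -0.004]
force: [1.7, -0.0, 1.6]
gripper_width: -0.1
grip_force: 1.1
```

Emit:
drive_tool(
  steps=[
    {"dx": 0.007, "dy": 0, "dz": 0, "spin": 0},
    {"dx": 0.007, "dy": 0, "dz": 0, "spin": 0},
    {"dx": 0.007, "dy": 0, "dz": 0, "spin": 0},
    {"dx": 0.007, "dy": 0, "dz": 0, "spin": 0},
    {"dx": 0.007, "dy": 0, "dz": 0, "spin": 0},
    {"dx": 0.007, "dy": 0, "dz": 0, "spin": 0},
    {"dx": 0.006, "dy": 0, "dz": 0, "spin": 0},
    {"dx": 0, "dy": 0, "dz": 0, "spin": 0},
  ],
)

```text
t: 51.58
tcp_pos: [596.5, -188.9, 129.9]
eef_rot: [-0.168, -3.135, -0.001]
force: [0.1, 1.1, 0.5]
gripper_width: 0.0
grip_force: 0.0
```

```bash
cat > bail.py <<'E'
from h import *
s=grab('scene');print(env.state()['tcp_pos'])
print('sleeve',cb(s,(5,150,80),(18,255,255),(120,190,310,310)))
o=np.array([558.7,-186,84.3]);a=-.1018;Rk=np.array([[np.cos(a),-np.sin(a),0],[np.sin(a),np.cos(a),0],[0,0,1]])
for q in (0,.06,.15,.3,.5,.6,.7,.8,.9,1,1.2): print(q,proj(s,o+Rk@np.array([65-67*np.cos(q+.24),0,16+67*np.sin(q+.24)])).round(1))
E
python3 bail.py
```

```text
[ 597.07130415 -189.08723006  130.23106186]
sleeve (84, np.float64(213.8), np.float64(228.8))
0 [214.3 234.2]
0.06 [214.1 233.2]
0.15 [213.7 231.8]
0.3 [213.2 230.1]
0.5 [212.7 228.7]
0.6 [212.5 228.5]
0.7 [212.3 228.6]
0.8 [212.2 229. ]
0.9 [212.2 229.8]
1 [212.2 230.9]
1.2 [212.3 233.9]
```

Emit:
drive_tool(
  steps=[
    {"dx": -0.008, "dy": 0, "dz": 0, "spin": 0},
    {"dx": 0, "dy": 0, "dz": -0.03, "spin": 0},
    {"dx": 0, "dy": 0, "dz": -0.02, "spin": 0},
    {"dx": 0, "dy": 0, "dz": 0, "spin": 0},
    {"dx": 0.018, "dy": 0, "dz": 0, "spin": 0},
    {"dx": 0.018, "dy": 0, "dz": 0, "spin": 0},
    {"dx": 0, "dy": 0, "dz": 0, "spin": 0},
    {"dx": 0, "dy": 0, "dz": 0, "spin": 0},
  ],
)

```text
t: 52.3
tcp_pos: [570.4, -186.3, 180.1]
eef_rot: [0.168, 3.137, 0.0]
force: [0.4, -0.2, -0.6]
gripper_width: 0.5
grip_force: 0.0
```

Emit:
drive_tool(
  steps=[
    {"dx": 0, "dy": 0, "dz": 0.012, "spin": 0},
    {"dx": 0, "dy": 0, "dz": 0.006, "spin": 0},
    {"dx": 0.001, "dy": 0, "dz": 0.005, "spin": 0},
    {"dx": 0.001, "dy": 0, "dz": 0.005, "spin": 0},
    {"dx": 0.001, "dy": 0, "dz": 0.005, "spin": 0},
    {"dx": 0.001, "dy": 0, "dz": 0.005, "spin": 0},
    {"dx": 0.001, "dy": 0, "dz": 0.004, "spin": 0},
    {"dx": 0, "dy": 0, "dz": 0, "spin": 0},
  ],
)

```text
t: 52.97
tcp_pos: [563.5, -185.8, 140.3]
eef_rot: [-0.168, -3.133, 0.001]
force: [-3.8, 0.9, 4.9]
gripper_width: 0.0
grip_force: 2.9
```

```bash
python3 bail.py | head -4; python3 -c "
from h import *;print(env.state()['force'])"
```

```text
[ 564.40480172 -185.89865037  139.80174933]
sleeve (203, np.float64(213.6), np.float64(230.0))
0 [214.3 234.2]
0.06 [214.1 233.2]
[-4.04729862  0.9567191   5.50763542]
```

Emit:
drive_tool(
  steps=[
    {"dx": 0, "dy": 0, "dz": 0.004, "spin": 0},
    {"dx": 0, "dy": 0, "dz": 0.004, "spin": 0},
    {"dx": 0, "dy": 0, "dz": 0.004, "spin": 0},
    {"dx": 0, "dy": 0, "dz": 0.003, "spin": 0},
    {"dx": 0, "dy": 0, "dz": 0, "spin": 0},
    {"dx": 0, "dy": 0, "dz": 0, "spin": 0},
  ],
)

```text
t: 53.52
tcp_pos: [565.6, -185.8, 123.9]
eef_rot: [0.168, 3.137, -0.0]
force: [-1.6, 0.9, 6.1]
gripper_width: -0.3
grip_force: 3.0
```

```bash
python3 bail.py | head -4; python3 -c "
from h import *;print(env.state()['force'])"
```

```text
[ 565.60207926 -185.79408724  123.89120424]
sleeve (167, np.float64(214.3), np.float64(233.8))
0 [214.3 234.2]
0.06 [214.1 233.2]
[-2.25999108  0.06197263  6.38096951]
```

Emit:
drive_tool(
  steps=[
    {"dx": 0, "dy": 0, "dz": -0.03, "spin": 0},
    {"dx": 0, "dy": 0, "dz": -0.03, "spin": 0},
    {"dx": 0.0226, "dy": 0.0273, "dz": 0, "spin": 0},
    {"dx": 0.0226, "dy": 0.0273, "dz": 0, "spin": 0},
    {"dx": 0.0226, "dy": 0.0273, "dz": 0, "spin": 0},
    {"dx": 0.0226, "dy": 0.0273, "dz": 0, "spin": 0},
    {"dx": 0, "dy": 0, "dz": 0, "spin": 0},
    {"dx": 0, "dy": 0, "dz": 0, "spin": 0},
  ],
)

```text
t: 54.23
tcp_pos: [486.6, -66.2, 182.7]
eef_rot: [-0.164, -3.137, -0.0]
force: [-0.1, -0.2, -0.2]
gripper_width: 0.0
grip_force: 0.0
```

```bash
python3 bail.py | head -2
python3 - <<'E'
from h import *
s=grab('scene')
P=cv2.cvtColor(s['pixels'],cv2.COLOR_RGB2BGR)
cv2.imwrite('pics/shut.png',cv2.resize(P[150:310,110:330],None,fx=3.6,fy=3.6,interpolation=cv2.INTER_CUBIC))
E
```

```text
[487.2915405  -67.23469166 182.82871419]
sleeve (176, np.float64(214.9), np.float64(233.2))
```

View pics/shut.png

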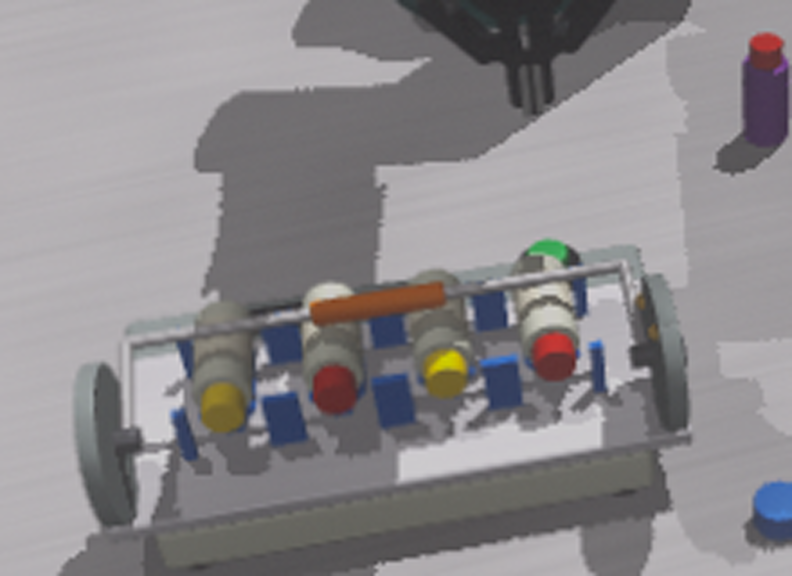

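The bail is shut over the four bottles (sleeve at crop (378,303)), and the fingers are above the button.

Emit:
drive_tool(
  steps=[
    {"dx": 0, "dy": 0, "dz": 0.035, "spin": 0},
    {"dx": 0, "dy": 0, "dz": 0.035, "spin": 0},
    {"dx": 0, "dy": 0, "dz": 0.03, "spin": 0},
    {"dx": 0, "dy": 0, "dz": 0.006, "spin": 0},
    {"dx": 0, "dy": 0, "dz": 0.003, "spin": 0},
    {"dx": 0, "dy": 0, "dz": 0.002, "spin": 0},
    {"dx": 0, "dy": 0, "dz": 0, "spin": 0},
    {"dx": 0, "dy": 0, "dz": 0, "spin": 0},
  ],
)

```text
t: 55.0
tcp_pos: [488.9, -68.2, 74.5]
eef_rot: [0.168, 3.133, -0.001]
force: [0.3, 0.2, -0.2]
gripper_width: -0.1
grip_force: 0.0
```

Emit:
drive_tool(
  steps=[
    {"dx": 0, "dy": 0, "dz": 0.003, "spin": 0},
    {"dx": 0, "dy": 0, "dz": 0.002, "spin": 0},
    {"dx": 0, "dy": 0, "dz": 0, "spin": 0},
    {"dx": 0, "dy": 0, "dz": 0, "spin": 0},
  ],
)

```text
t: 55.33
tcp_pos: [487.2, -67.5, 67.5]
eef_rot: [0.168, 3.137, 0.0]
force: [0.1, -0.3, -0.7]
gripper_width: 0.2
grip_force: 0.0
```

Emit:
drive_tool(
  steps=[
    {"dx": 0, "dy": 0, "dz": 0.002, "spin": 0},
    {"dx": 0, "dy": 0, "dz": 0.002, "spin": 0},
    {"dx": 0, "dy": 0, "dz": 0, "spin": 0},
    {"dx": 0, "dy": 0, "dz": 0, "spin": 0},
  ],
)

```text
t: 55.67
tcp_pos: [487.5, -67.5, 63.7]
eef_rot: [0.168, 3.136, -0.0]
force: [-1.1, -0.3, 3.3]
gripper_width: 0.4
grip_force: 1.6
```

Emit:
drive_tool(
  steps=[
    {"dx": 0, "dy": 0, "dz": 0.002, "spin": 0},
    {"dx": 0, "dy": 0, "dz": 0.001, "spin": 0},
    {"dx": 0, "dy": 0, "dz": 0, "spin": 0},
    {"dx": 0, "dy": 0, "dz": 0, "spin": 0},
  ],
)

```text
t: 56.0
tcp_pos: [487.5, -67.6, 61.1]
eef_rot: [0.168, 3.136, -0.0]
force: [-1.5, -0.2, 6.3]
gripper_width: -0.2
grip_force: 3.1
```

Emit:
drive_tool(
  steps=[
    {"dx": 0, "dy": 0, "dz": 0.001, "spin": 0},
    {"dx": 0, "dy": 0, "dz": 0.001, "spin": 0},
    {"dx": 0, "dy": 0, "dz": 0.001, "spin": 0},
    {"dx": 0, "dy": 0, "dz": 0, "spin": 0},
    {"dx": 0, "dy": 0, "dz": 0, "spin": 0},
  ],
)

```text
t: 56.42
tcp_pos: [487.6, -67.6, 60.8]
eef_rot: [0.167, 3.136, -0.0]
force: [-8.0, 1.9, 18.9]
gripper_width: -0.3
grip_force: 9.5
```

The button is hard on its stop (18.9 N with only 0.3 mm more travel). I'll let go and retreat.

Emit:
drive_tool(
  steps=[
    {"dx": 0, "dy": 0, "dz": -0.01, "spin": 0},
    {"dx": 0, "dy": 0, "dz": -0.03, "spin": 0},
    {"dx": 0, "dy": 0, "dz": -0.04, "spin": 0},
    {"dx": 0, "dy": 0, "dz": -0.04, "spin": 0},
    {"dx": 0.03, "dy": 0.02, "dz": 0, "spin": 0},
    {"dx": 0.03, "dy": 0.02, "dz": 0, "spin": 0},
    {"dx": 0, "dy": 0.03, "dz": 0, "spin": 0},
    {"dx": 0, "dy": 0.03, "dz": 0, "spin": 0},
    {"dx": 0, "dy": 0, "dz": 0, "spin": 0},
    {"dx": 0, "dy": 0, "dz": 0, "spin": 0},
  ],
)

```text
t: 57.25
tcp_pos: [437.8, 39.3, 176.7]
eef_rot: [-0.163, -3.137, 0.001]
force: [0.1, -0.7, -0.0]
gripper_width: -0.1
grip_force: 0.0
```

```bash
python3 bail.py | head -4
python3 - <<'E'
from h import *
s=grab('scene');t=grab('top')
a=cb(s,(5,150,60),(18,255,255),(120,210,310,270));b=cb(t,(5,150,60),(18,255,255),(330,145,490,250));print(a,b)
if b[0]:print(tri(s,a[1:],t,b[1:]))
for A,c in (((568.8,-87.5),RED),((562.1,-153.2),YEL),((555.3,-218.8),RED),((548.6,-284.5),YEL)):
    p=proj(s,[*A,84]).astype(int);r=cb(s,*c,[p[0]-22,p[1]-10,p[0]+22,p[1]+26]);print(r,atz(s,r[1],r[2],84).round(1))
E
```

```text
[437.89612059  38.41209248 176.67104176]
sleeve (177, np.float64(214.3), np.float64(233.1))
0 [214.3 234.2]
0.06 [214.1 233.2]
(179, np.float64(214.2), np.float64(233.2)) (116, np.float64(411.6), np.float64(190.7))
(array([ 559.4624289 , -188.82518312,  120.62317977]), np.float64(6.037038631408775))
(134, np.float64(263.5), np.float64(248.6)) [604.5 -90.3  84. ]
(133, np.float64(233.1), np.float64(253.2)) [ 596.4 -156.1   84. ]
(145, np.float64(202.8), np.float64(256.1)) [ 583.4 -220.1   84. ]
(148, np.float64(171.5), np.float64(262.4)) [ 580.3 -287.    84. ]
```

```bash
python3 -c "
from bench import workorder
print(workorder.hand_in())"
```

```text
the job is handed in; nothing more can be done
None
```

I handed in the job with all four bottles lying in their own cradles, the bail shut over them and the start button pressed to its stop and released; the timer and blue cap were left untouched, and hand-in returned no verdict.

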